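# Reload the plant-label printer and put away its spare ribbon reels

## Robot

A 7-joint arm with a two-finger parallel gripper is mounted at the origin on the work surface. World frame = base frame: x ahead of the robot, y to its left, z up, the work surface at z = 0. Lengths are in m, angles in degrees, forces in N, time in s.
With the tool pointing down it reaches from about 0.4 to 0.875 m from the base axis. Payload 4.4 kg.
Tool frame: the origin (TCP) lies between the finger pads; the fingertips stand 22 mm ahead of it and the grasp point (between the pads) lies 3 mm ahead of it; x points along the fingers, y is the direction in which the jaws open and shut, and the axes are right-handed (so a half turn about x gives the same grasp; the last joint's range is limited). The gripper opens to 85 mm and grips with 20 to 120 N. Pads are 22 mm wide; open, the fingers measure 114 mm over their backs; the gripper's body (76 mm by 85 mm) begins 54 mm behind the grasp point. The pads swing forward as they close: fully open they stand 13 mm farther back than shut.
Start: joints at [-80.947, 36.005, 2.206, 86.941, -1.547, 57.084, -1.146], TCP at [0.144, 0.634, 0.253] pointing down, gripper open.
Joint ranges: [-175.42, 175.42], [-21.48, 121.26], [-71.46, 75.88], [10.55, 141.38], [-63.04, 243.04], [13.31, 113.54], [-168.57, 168.57]. Speed limits (degrees/s): [147.25, 147.25, 180, 180, 180, 180, 180].

## Interface

Orientations are given as [roll, pitch, yaw] about the fixed x, y, z axes, in that order (R = Rz(yaw) Ry(pitch) Rx(roll)).
In Python, from plant import env gives the robot as it stands.
- The arm moves only by the tool servo_tool, never from a script. Its argument "series" is one flat list of numbers, 7 for each row, row after row: the turn, a rotation vector about the tool's x, y, z in rad, then the shift along the tool's x, y, z in cm, then the opening, from -1 (shut) to 1 (fully open). In form: [wx, wy, wz, x, y, z, fingers, wx, wy, wz, x, y, z, fingers, ...]. A call has 1 to 5 rows; each row shifts and turns the commanded pose from where the row before left it, along the tool's axes as they then stand; what a row does not reach is not made up. A row lasts 1/12 s, in which the tool goes at most 41.7 mm and 7.16 degrees, less where a joint would pass 70% of its speed; a pose out of reach is approached as far as the arm can. A call with a gripper value outside its range is refused whole. The fingers move at their own pace and stop on an object; "squeeze" is the grip in N (left out, the last holds). Time passes only in rows, so rows that do not move let the fingers close. It gives the time, the measured TCP pose, the force and the opening at its end, in the units of the state.
- env.get_obs(): the state, without advancing time (a new reading comes with each control period).
- env.read_camera(name): name is "side" or "top"; returns (picture, depth): 480x640x3 uint8, red, green, blue; 480x640 float32, m along the optical axis (not along the pixel's ray), 0 where there is no reading.
- env.camera_params(name): a dict with "fovy" (degrees; the focal length in pixels is half the picture's height over the tangent of half this angle, whatever the lens; pixels are square), "cx", "cy" (the principal point, pixels), "R" (3x3) and "t" (3): a world point X has camera coordinates R X + t. Camera axes: x right, y down, z forward; pixel columns grow to the right and rows downward; lengths in m; the calibration is good to about 2 mm. A picture is of the moment at which its call begins. camera_params takes no time and is no camera call.
- env.close_job(): hands the job in, once; it reports no verdict.
The state is a dict: "time": time; "qpos": joint angles; "joint_velocities": joint speeds; "joint_efforts": joint torques, N m; "tcp_pos": TCP position; "eef_rot": TCP orientation; "ft_force": force on the tool from outside, world axes, zero at the start; "torque": the same for the moment, N m; "width": finger opening in m.
Only numpy, scipy, OpenCV 4.12 (cv2) and the standard library are available. Lean on these libraries where they do the work, as an engineer would, in place of code of your own. Each camera call takes 0.05 s, during which the arm holds its last target. There are 200 camera calls.

## Task

Get the plant-label printer ready: put every spare ribbon reel into the green tin and slide the tin's lid fully shut, over the little ridge at the end so that it stays home. Fit the spring-loaded spindle with its label rolls between the printer's two end cups, the yellow sprung pin on the side of the white housing, and let it spring out so that both ends are held; then, with the rolls in place, press the red feed button fully down and let it come up again. Leave the other things on the bench where they are.

Things in the scene. Friction and masses are not known exactly. Their poses are not given: they have to be found in the camera images.
- printer: Label printer fixed to the bench: grey base plate 110 x 225 x 10 mm with an open roll bay and, at its +y end, a white housing 90 x 91 mm, 90 mm high. Origin on the bench under the middle of the bay, z up; the spindle axis runs along its y, 55 mm up, from a round green cup at -y to a U-shaped green cup on the housing at +y.
- bay (a point): Middle of the roll bay, on the spindle axis, 55 mm above the bench; the seated spindle's origin lies here or up to 2 mm lower.
- cup_fixed (a point): Centre of the bottom of the round cup for the steel tip (printer y = -54 mm, 55 mm up). It opens toward +y, is 8 mm deep, 15 mm inside diameter at the bottom, 18 mm at the mouth, 29 mm outside (top 70 mm above the bench). A grey post 69 mm high stands behind it.
- cup_spring (a point): Centre of the back of the U-shaped cup for the yellow pin (printer y = +59 mm, 55 mm up), on the housing's flat inner wall, which goes up to 90 mm. The U is open at the top, 15 mm wide, sticks out 10 mm from the wall, sides 64 mm and bottom 48 mm above the bench. The pin can be pressed on the wall above the U and slid down into it.
- spindle: Loose spring spindle, 150 g, axis along its y, origin mid-hub: a blue square hub 40 x 40 mm, 30 mm long, a white label roll (38 mm diameter) either side of it, and blue square cheeks 44 x 44 mm (y = 30 and -30 mm); lying on the bench its axis is 22 mm up. Rigid steel tip reaches 54 mm toward -y, yellow sprung pin 62 mm toward +y when free; both 10 mm diameter.
- spindle_tip (a point): Centre of the end face of the rigid steel tip.
- plunger_end (a point): Centre of the end face of the yellow sprung pin (moves with it).
- plunger (a joint): How far the yellow sprung pin is pressed in, m: 0 free, 0.020 at its stop. Spring 2.1 N at 0, plus 0.3 N per mm. Free length of the spindle 116 mm, cup bottoms 113 mm apart: pressed in 3 mm when seated, and at least 12 mm to pass the mouth of the round cup.
- feed (a joint): Red feed button on top of the housing: 0 up, 0.006 m fully down, about 5 N when fully down; it springs back.
- feed_top (a point): Centre of the top of the red feed button (28 mm diameter), pressed straight down.
- tin: Green open-topped tin fixed to the bench, 115 (x) x 190 (y) x 50 mm, walls and floor 4 mm; guide rails along both long sides stand 62 mm high, 100 mm clear between them. Origin at the centre of its underside, z up. Its lid slides along the tin's y.
- lid (a joint): Opening of the steel slide lid, m: 0 shut, growing toward the tin's -y, 0.160 at its stop. Lid 190 mm long, 106 mm wide, top 57 mm above the bench; open by d it uncovers the last d of the tin at the +y end. About 1 N of friction; the end ridge must be forced between 14 and 4 mm of opening (about 9 N), then it snaps home.
- lid_grip (a point): Centre of the lid's black grip bar: 44 mm long in the tin's x, 12 mm thick in y, 22 mm high (57 to 79 mm above the bench), 20 mm toward -y from the lid's centre.
- reel0: Loose spare ribbon reel, may be absent: black core between two orange square ends 32 x 32 x 3 mm, 28 mm high in all, 35 g. Origin at its centre; its z is the core's axis, upright at the start (origin 14 mm up). It may lie any way round in the tin.
- reel1: Loose spare ribbon reel, may be absent: black core between two orange square ends 32 x 32 x 3 mm, 28 mm high in all, 35 g. Origin at its centre; its z is the core's axis, upright at the start (origin 14 mm up). It may lie any way round in the tin.
- reel2: Loose spare ribbon reel, may be absent: black core between two orange square ends 32 x 32 x 3 mm, 28 mm high in all, 35 g. Origin at its centre; its z is the core's axis, upright at the start (origin 14 mm up). It may lie any way round in the tin.
- reel3: Loose spare ribbon reel, may be absent: black core between two orange square ends 32 x 32 x 3 mm, 28 mm high in all, 35 g. Origin at its centre; its z is the core's axis, upright at the start (origin 14 mm up). It may lie any way round in the tin.
- pot: Bystander: brown glazed pot, 90 mm wide, 80 mm high, origin at the centre of its underside.
- scoop: Bystander: white plastic scoop, about 160 mm long in its x, 30 mm high.
- tweezers: Bystander: angled steel tweezers, 125 mm long in their x, 6 mm high, lying between the tin and the printer.
- pliers: Bystander: black-handled pliers, 160 mm long in their x, 12 mm high.
- rake: Bystander: stainless root rake, 200 mm long in its x, 10 mm high.
- mister: Bystander: clear bottle with a blue cap, 64 mm wide, 150 mm high.
- seedcup: Bystander: white ceramic cup, 64 mm wide, 45 mm high.
Mind the look-alikes: they are no part of the job. Leave any purple or turquoise look-alike of the reel1 alone.

How it is judged:
By the outcome, as a careful person would: the job done as asked, in the order asked, and still so for the second after the job is handed in, with the robot touching nothing.
Of reel0, reel1, reel2, reel3 only 3 to 4 are there at a start; the rules pass over those that are not, and their reading is None.
At some moment in a run one of reel0, reel1, reel2, reel3 may be knocked a few centimetres aside while the robot is not near it.
Once in a run the grip may slacken for a moment while it holds something.
It also fails if it takes over 210 s, if anything falls off the work surface, if the arm or the gripper's body presses on something with over 40 N, if the wrist force passes 120 N, or if a joint passes its speed limit or range.

## Working session

There is one attempt and no reset: what is moved stays moved. The work goes in short steps, Python scripts to look and compute and a tool call to move; the robot and the scene stay as the last step left them, time stands still between calls to the robot, and variables do not carry over. Pictures are saved under pics/ and viewed, about 12 in all and at most 16, crops included, and the job is handed in when it is done.

Besides the shell and the picture viewer there is one more tool, called after ">>>" as a command line: name --argument value ..., lists and objects as JSON in quotes. servo_tool: Moves the arm, as the interface text tells. Its arguments: {"type":"object","properties":{"series":{"type":"array"},"squeeze":{"type":"number"}},"required":["series"]}

```bash
ls; mkdir -p pics
cat > h.py <<'E'
import numpy as np, cv2
from plant import env
from scipy.spatial.transform import Rotation as Ro
def snap(n,f=None):
    im,d=env.read_camera(n)
    if f: cv2.imwrite('pics/'+f,im[:,:,::-1])
    return im,d
def cam(n):
    p=env.camera_params(n); return 240/np.tan(np.radians(p['fovy'])/2),p['cx'],p['cy'],np.array(p['R']),np.array(p['t'])
def ray(n,u,v,z):
    f,cx,cy,R,t=cam(n); c=-R.T@t; d=R.T@np.array([(u-cx)/f,(v-cy)/f,1]); return c+d*(z-c[2])/d[2]
def cloud(n,d):
    f,cx,cy,R,t=cam(n); v,u=np.mgrid[:480,:640]
    P=np.stack([(u-cx)/f*d,(v-cy)/f*d,d],-1); W=(P-t)@R; W[d==0]=np.nan; return W
def proj(n,X):
    f,cx,cy,R,t=cam(n); q=R@np.array(X)+t; return q[0]/q[2]*f+cx,q[1]/q[2]*f+cy
E
python3 - <<'E'
from h import *
for n in('top','side'):
    im,d=snap(n,n+'0.png'); print(n,cam(n),(d>0).mean())
    np.save(n+'_d.npy',d); np.save(n+'_i.npy',im)
print(env.get_obs())
E
```

```text
pics
top (np.float64(505.36508068304), 327.5266039000932, 236.1492210306745, array([[ 0.02688235, -0.99948217,  0.01768432],
       [-0.98838604, -0.02922249, -0.14912771],
       [ 0.14956726, -0.01347003, -0.9886598 ]]), array([-0.02071067,  0.55076551,  1.16304809])) 0.9960091145833333
side (np.float64(471.08099331081473), 319.6666150931321, 234.32976216040478, array([[ 0.94599298, -0.32399295, -0.01121802],
       [-0.25340899, -0.7174346 , -0.64890021],
       [ 0.2021909 ,  0.61669779, -0.76079082]]), array([-0.51685527,  0.18863068,  1.11634505])) 0.9960970052083333
{'time': 0.1, 'qpos': array([-80.94805935,  36.05191227,   2.20176385,  86.99022592,
        -1.54573423,  57.08384005,  -1.14612308]), 'joint_velocities': array([-0.01094926, -0.11332828, -0.04807984, -0.16865133,  0.15368308,
       -0.03636262,  0.05538273]), 'joint_efforts': array([ 3.33400501e-03, -5.64528072e+01,  1.23045590e+00, -1.93974137e+01,
        1.12526072e-02,  5.32980688e-03,  2.76123231e-06]), 'tcp_pos': array([0.14410075, 0.6332928 , 0.25250023]), 'eef_rot': array([ -89.18843958,   89.90367108, -102.00919061]), 'ft_force': array([ 0.03991586, -0.75951951,  1.83312538]), 'torque': array([-0.04101913,  0.01065622,  0.00687641]), 'width': 0.08523952710185843}
```

View pics/top0.png

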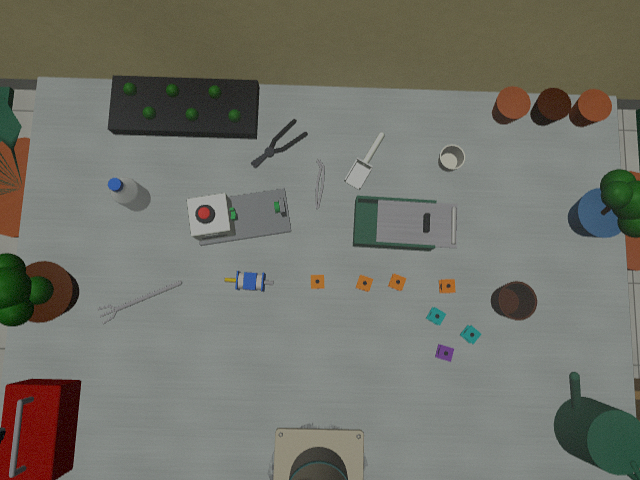

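View pics/side0.png

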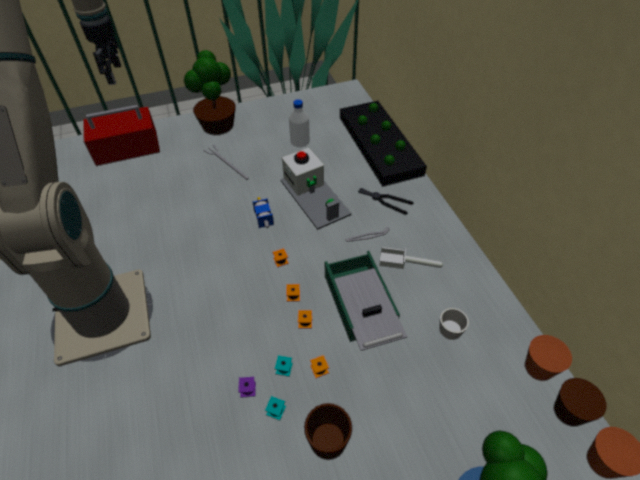

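Top view: four orange reels at (317,281), (364,283), (398,282) and (447,286). Look-alikes are turquoise at (436,316) and (470,334), and purple at (444,353). The spindle is at (251,281) with its yellow pin to the left. The printer housing is at (208,215), and the tin at (405,222) is open at its left end.

```bash
cat > m.py <<'E'
from h import *
def blobs(n,im,mask,z,amin=15):
    k,l,s,c=cv2.connectedComponentsWithStats(mask.astype(np.uint8))
    for i in range(1,k):
        if s[i,4]>=amin:
            r=cv2.minAreaRect(np.argwhere(l==i)[:,::-1].astype(np.float32))
            bx=np.array([ray(n,*p,z)[:2] for p in cv2.boxPoints(r)])
            e=bx[1]-bx[0];e2=bx[2]-bx[1]
            yield c[i],s[i,4],bx.mean(0),np.linalg.norm(e),np.linalg.norm(e2),np.degrees(np.arctan2(e[1],e[0]))
def hsv(im): return cv2.cvtColor(im,cv2.COLOR_RGB2HSV).astype(int)
def col(im,lo,hi,s=120,v=60):
    h=hsv(im); return (h[...,0]>=lo)&(h[...,0]<=hi)&(h[...,1]>s)&(h[...,2]>v)
E
python3 - <<'E'
from m import *
np.set_printoptions(precision=4,suppress=True)
for n in('top','side'):
    im=np.load(n+'_i.npy'); W=cloud(n,np.load(n+'_d.npy'))
    for nm,lo,hi,z,s in(('orange',8,18,.028,150),('blue',105,125,.042,150),('yellow',19,32,.022,150),('red',0,4,.1,150),('green',50,90,.06,80)):
        for b in blobs(n,im,col(im,lo,hi,s),z):
            if 100<b[0][0]<470 and 130<b[0][1]<400:
                u,v=b[0].astype(int); print(n,nm,b[0].round(1),b[1],b[2],'sz',np.round(b[3:],3),'depthpt',W[v,u])
    print(proj(n,[0,0,0]),proj(n,[.144,.634,.25]))
im=np.load('top_i.npy')
cv2.imwrite('pics/crop1.png',cv2.resize(im[180:310,180:470,::-1],None,fx=2.7,fy=2.7,interpolation=cv2.INTER_CUBIC))
W=cloud('top',np.load('top_d.npy'))
for u,v in((427,222),(460,225),(410,222),(440,205),(440,243),(385,222),(358,200),(358,245),(240,215),(260,220),(280,230)): print(u,v,W[v,u])
E
```

```text
top orange [317. 281.] 154 [0.4446 0.0168] sz [  0.029   0.028 -88.385] depthpt [0.447  0.0168 0.0285]
top orange [363.8 282.8] 170 [ 0.4435 -0.0949] sz [  0.031   0.032 -17.396] depthpt [ 0.4454 -0.093   0.0257]
top orange [396.7 281.8] 176 [ 0.4482 -0.1734] sz [  0.032   0.034 -21.235] depthpt [ 0.4498 -0.1713  0.0288]
top orange [446.8 285.7] 173 [ 0.4414 -0.2923] sz [  0.036   0.029 -88.395] depthpt [ 0.4436 -0.2908  0.0292]
top blue [114.2 183.8] 125 [0.6632 0.5104] sz [  0.028   0.028 -40.362] depthpt [0.6378 0.465  0.1519]
top blue [236.5 279.5] 19 [0.4421 0.2056] sz [ 0.04   0.002 -3.261] depthpt [0.4433 0.207  0.0398]
top blue [249.3 280.8] 198 [0.4393 0.176 ] sz [  0.028   0.037 -88.381] depthpt [0.4417 0.1762 0.0416]
top blue [262.  281.2] 19 [0.439  0.1457] sz [ 0.04   0.002 -3.064] depthpt [0.4399 0.1452 0.046 ]
top yellow [230.  279.4] 34 [0.4428 0.2241] sz [  0.024   0.007 -88.391] depthpt [0.4436 0.2232 0.0278]
top red [203.2 212.6] 101 [0.588  0.2795] sz [  0.024   0.025 -22.674] depthpt [0.5866 0.2766 0.1145]
top green [369.4 197.2] 37 [ 0.644  -0.1021] sz [ 0.005  
[... 1731 characters left out ...]
0597]
side green [343.5 283.1] 208 [ 0.5423 -0.1706] sz [ 0.167  0.099 64.97 ] depthpt [ 0.5558 -0.1424  0.0562]
side green [283.2 365.1] 280 [ 0.3675 -0.2941] sz [ 0.043  0.036 61.259] depthpt [nan nan nan]
(np.float64(101.56138534964853), np.float64(313.9291017797444)) (np.float64(113.61617323450102), np.float64(71.63787250372425))
427 222 [ 0.5863 -0.2359  0.0753]
460 225 [ 0.5951 -0.3341  0.0005]
410 222 [ 0.5886 -0.1995  0.0562]
440 205 [ 0.6315 -0.2707  0.0585]
440 243 [ 0.5401 -0.2702  0.058 ]
385 222 [ 0.5872 -0.1404  0.0541]
358 200 [ 0.6451 -0.0775  0.0252]
358 245 [ 0.5332 -0.0789  0.0328]
240 215 [0.6024 0.2109 0.0078]
260 220 [0.5905 0.1606 0.0132]
280 230 [0.5676 0.1111 0.0102]
```

View pics/crop1.png

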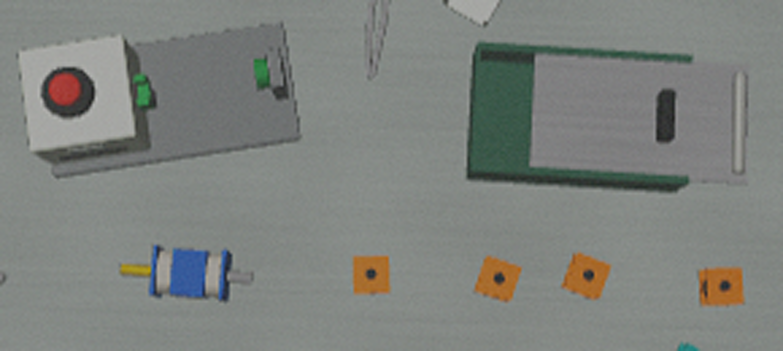

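Crop: the hub is at about (190,272), with the yellow pin to the left (+y). The U cup is at (142,92) on the housing and the round cup at (262,72). The lid is about 50 mm open and its black grip is at (666,115). I'll measure the poses more finely and work out the tool axes.

```bash
cat >> h.py <<'E'
def plan(p,jaw,pt=None):
    """rows needed from measured pose to TCP p, tool down, jaw axis (tool y) at angle jaw deg"""
    o=env.get_obs(); R0=Ro.from_euler('xyz',o['eef_rot'],degrees=True)
    c,s=np.cos(np.radians(jaw)),np.sin(np.radians(jaw))
    R1=Ro.from_matrix(np.array([[0,0,-1],[c,s,0],[s,-c,0]]).T)
    rv=(R0.inv()*R1).as_rotvec()
    d=np.array(p)-o['tcp_pos']
    print('tcp',o['tcp_pos'].round(4),'w',round(o['width'],4),'t',round(o['time'],2),'F',o['ft_force'].round(1))
    print('rotvec',rv.round(4),'shift in old tool cm',(R0.inv().apply(d)*100).round(2),'in new tool cm',(R1.inv().apply(d)*100).round(2))
E
python3 - <<'E'
from m import *
np.set_printoptions(precision=4,suppress=True)
o=env.get_obs(); print(Ro.from_euler('xyz',o['eef_rot'],degrees=True).as_matrix())
plan([.4,.42,.28],0); plan([.4,.42,.28],180)
W=cloud('top',np.load('top_d.npy')); im=np.load('top_i.npy'); g=hsv(im)
def rect(P):
    r=cv2.minAreaRect((P*1000).astype(np.float32)); return np.array(r[0])/1000,np.array(r[1])/1000,r[2]
def sel(m,z0,z1,box):
    q=m&(W[...,2]>z0)&(W[...,2]<z1)&(W[...,0]>box[0])&(W[...,0]<box[1])&(W[...,1]>box[2])&(W[...,1]<box[3])
    k,l,s,c=cv2.connectedComponentsWithStats(q.astype(np.uint8)); i=1+np.argmax(s[1:,4]); return W[l==i][:,:2]
al=np.ones((480,640),bool)
print('housing top',rect(sel(al,.08,.1,(.5,.7,.2,.4))))
print('printer base',rect(sel(al,.006,.095,(.5,.72,.05,.4))))
print('tin',rect(sel(col(im,50,90,60,20),.02,.07,(.5,.68,-.35,-.03))))
print('lid',rect(sel((g[...,1]<60)&(g[...,2]>90),.048,.066,(.52,.66,-.4,-.03))))
print('grip',rect(sel(g[...,2]<70,.064,.09,(.55,.62,-.3,-.18))))
print('spindle',rect(sel(al,.015,.06,(.38,.5,.1,.26))), 'cheeks/hub',rect(sel(al,.032,.06,(.38,.5,.1,.26))))
for y in(.017,-.095,-.173,-.292): print('reel',rect(sel(col(im,5,20,120),.02,.04,(.4,.5,y-.03,y+.03))))
E
```

```text
[[-0.0003  0.2219  0.9751]
 [-0.0016  0.9751 -0.2219]
 [-1.     -0.0017  0.    ]]
tcp [0.1441 0.6333 0.2525] w 0.0852 t 0.1 F [ 0.  -0.8  1.8]
rotvec [1.347  0.0012 0.0014] shift in old tool cm [ -2.72 -15.12  29.69] in new tool cm [-2.75 25.59 21.33]
tcp [0.1441 0.6333 0.2525] w 0.0852 t 0.1 F [ 0.  -0.8  1.8]
rotvec [-1.7946 -0.0015  0.0012] shift in old tool cm [ -2.72 -15.12  29.69] in new tool cm [ -2.75 -25.59 -21.33]
housing top (array([0.5858, 0.2706]), array([0.0917, 0.0914]), 10.621402740478516)
printer base (array([0.5987, 0.2052]), array([0.1109, 0.2249]), 10.820832252502441)
tin (array([ 0.5881, -0.1629]), array([0.189 , 0.1152]), 88.39033508300781)
lid (array([ 0.5876, -0.2155]), array([0.1906, 0.1092]), 88.048828125)
grip (array([ 0.5855, -0.2349]), array([0.0124, 0.0438]), 87.7733383178711)
spindle (array([0.4396, 0.179 ]), array([0.1149, 0.0429]), 87.63037109375) cheeks/hub (array([0.4396, 0.1754]), array([0.0641, 0.0429]), 87.27406311035156)
reel (array([0.4436, 0.0167]), array([0.0314, 0.0286]), 1.6584045886993408)
reel (array([ 0.4432, -0.0959]), array([0.0316, 0.0312]), 72.61895751953125)
reel (array([ 0.4481, -0.1746]), array([0.0319, 0.0319]), 71.25592041015625)
reel (array([ 0.442 , -0.2957]), array([0.0309, 0.0314]), 6.209531307220459)
```

>>> servo_tool --series '[0,0,0,-0.3,-1.68,3.3,-1,0,0,0,-0.3,-1.68,3.3,-1,0,0,0,-0.3,-1.68,3.3,-1,0,0,0,-0.3,-1.68,3.3,-1,0,0,0,-0.3,-1.68,3.3,-1]' --squeeze 40

```text
time: 0.52
tcp_pos: [0.2875, 0.5137, 0.268]
eef_rot: [-98.1, 89.9, -110.9]
ft_force: [0.8, 0.4, -0.1]
width: 0.0255
```

>>> servo_tool --series '[0,0,0,-0.3,-1.68,3.3,-1,0,0,0,-0.3,-1.68,3.3,-1,0,0,0,-0.3,-1.68,3.3,-1,0,0,0,-0.3,-1.68,3.3,-1,0.12,0,0,0,0,0,-1]'

```text
time: 0.93
tcp_pos: [0.4088, 0.4124, 0.2808]
eef_rot: [-17.1, 89.6, -37.5]
ft_force: [0.9, -1.1, -0.8]
width: 0.0004
```

>>> servo_tool --series '[0.12,0,0,0,0,0,-1,0.12,0,0,0,0,0,-1,0.12,0,0,0,0,0,-1,0.12,0,0,0,0,0,-1,0.12,0,0,0,0,0,-1]'

```text
time: 1.35
tcp_pos: [0.4, 0.4202, 0.2799]
eef_rot: [-85.6, 89.9, -140.1]
ft_force: [0.6, 0.1, -1.2]
width: 0.0001
```

>>> servo_tool --series '[0.12,0,0,0,0,0,-1,0.12,0,0,0,0,0,-1,0.12,0,0,0,0,0,-1,0.12,0,0,0,0,0,-1,0.12,0,0,0,0,0,-1]'

```text
time: 1.77
tcp_pos: [0.3999, 0.4203, 0.2799]
eef_rot: [-51.2, 89.9, -139.9]
ft_force: [-0.7, 0.9, -0.4]
width: 0.0002
```

```bash
python3 -c "
from h import *
plan([.587,-.19,.19],0)"
```

```text
tcp [0.3999 0.4203 0.2799] w 0.0002 t 1.77 F [-0.7  0.9 -0.4]
rotvec [0.0212 0.0006 0.0007] shift in old tool cm [ 9.01 17.42 61.41] in new tool cm [ 8.99 18.71 61.03]
```

>>> servo_tool --series '[0.021,0,0,0.53,1.1,3.62,-1,0,0,0,0.53,1.1,3.62,-1,0,0,0,0.53,1.1,3.62,-1,0,0,0,0.53,1.1,3.62,-1,0,0,0,0.53,1.1,3.62,-1]'

```text
time: 2.18
tcp_pos: [0.457, 0.2384, 0.2533]
eef_rot: [-58.2, 90.0, -147.8]
ft_force: [0.6, -1.3, -0.1]
width: -0.0
```

>>> servo_tool --series '[0,0,0,0.53,1.1,3.62,-1,0,0,0,0.53,1.1,3.62,-1,0,0,0,0.53,1.1,3.62,-1,0,0,0,0.53,1.1,3.62,-1,0,0,0,0.53,1.1,3.62,-1]'

```text
time: 2.6
tcp_pos: [0.5132, 0.0577, 0.2269]
eef_rot: [-102.0, 90.0, 168.4]
ft_force: [0.8, 0.1, -0.3]
width: -0.0
```

>>> servo_tool --series '[0,0,0,0.53,1.1,3.62,-1,0,0,0,0.53,1.1,3.62,-1,0,0,0,0.53,1.1,3.62,-1,0,0,0,0.53,1.1,3.62,-1,0,0,0,0.53,1.1,3.62,-1]'

```text
time: 3.02
tcp_pos: [0.5693, -0.123, 0.2002]
eef_rot: [-117.7, 89.9, 152.7]
ft_force: [1.0, 0.2, -0.5]
width: -0.0001
```

>>> servo_tool --series '[0,0,0,0.53,1.1,3.62,-1,0,0,0,0.53,1.1,3.62,-1,0,0,0,0,0,0,-1,0,0,0,0,0,0,-1]'

```text
time: 3.35
tcp_pos: [0.5909, -0.1968, 0.1893]
eef_rot: [-51.0, 89.9, -141.0]
ft_force: [-0.5, 0.6, -0.8]
width: 0.0
```

```bash
python3 -c "
from h import *
plan([.586,-.202,.086],0)"
```

```text
tcp [ 0.5909 -0.1968  0.1893] w 0.0 t 3.35 F [-0.5  0.6 -0.8]
rotvec [0.001  0.0012 0.0015] shift in old tool cm [10.33 -0.47  0.51] in new tool cm [10.33 -0.49  0.52]
```

>>> servo_tool --series '[0,0,0,2.6,-0.1,0,-1,0,0,0,2.6,-0.1,0,-1,0,0,0,2.6,-0.1,0,-1,0,0,0,2.5,-0.1,0.5,-1,0,0,0,0,0,0,-1]'

```text
time: 3.77
tcp_pos: [0.5842, -0.1959, 0.0827]
eef_rot: [-112.7, 89.5, 157.7]
ft_force: [-0.1, 0.1, -0.7]
width: -0.0
```

>>> servo_tool --series '[0,0,0,0,0,1,-1,0,0,0,0,-0.05,1.5,-1,0,0,0,0,-0.05,1.5,-1,0,0,0,0,-0.05,1.5,-1,0,0,0,0,-0.05,1.5,-1]'

```text
time: 4.18
tcp_pos: [0.587, -0.2712, 0.0888]
eef_rot: [62.0, 89.8, -27.7]
ft_force: [0.4, 1.2, 1.9]
width: 0.0001
```

>>> servo_tool --series '[0,0,0,0,-0.05,1.5,-1,0,0,0,0,-0.05,1.5,-1,0,0,0,0,-0.05,1.1,-1,0,0,0,0,-0.05,0.5,-1,0,0,0,0,0,0,-1]'

```text
time: 4.6
tcp_pos: [0.5835, -0.3171, 0.0871]
eef_rot: [-18.7, 89.9, -108.5]
ft_force: [-0.7, -0.0, -0.5]
width: 0.0002
```

>>> servo_tool --series '[0,0,0,0,0,-1,-1,0,0,0,-4,0,-1,0,0,0,0,-4,0,0,0.3,0,0,0,-4,0,0,0.3]'

```text
time: 4.93
tcp_pos: [0.5841, -0.2909, 0.2073]
eef_rot: [-135.8, 89.8, 134.7]
ft_force: [1.6, 0.4, -0.5]
width: 0.0354
```

```bash
cat > look.py <<'E'
from m import *
np.set_printoptions(precision=4,suppress=True)
def rect(P):
    r=cv2.minAreaRect((P*1000).astype(np.float32)); return np.array(r[0])/1000,np.array(r[1])/1000,round(r[2],1)
def reels(im,d):
    W=cloud('top',d)
    q=col(im,5,20,120)&(W[...,2]>.012)&(W[...,0]>.35)&(W[...,0]<.68)&(np.abs(W[...,1])<.5)
    k,l,s,c=cv2.connectedComponentsWithStats(q.astype(np.uint8))
    for i in range(1,k):
        if s[i,4]>40: print('reel px',c[i].round(),'n',s[i,4],rect(W[l==i][:,:2]),'z',np.median(W[l==i][:,2]).round(4))
def lid(im,d):
    W=cloud('top',d);g=hsv(im)
    q=(g[...,1]<60)&(g[...,2]>90)&(W[...,2]>.048)&(W[...,2]<.066)&(abs(W[...,0]-.59)<.07)&(W[...,1]<-.03)&(W[...,1]>-.5)
    k,l,s,c=cv2.connectedComponentsWithStats(q.astype(np.uint8)); i=1+np.argmax(s[1:,4]); print('lid',rect(W[l==i][:,:2]))
E
python3 -c "
from look import *
im,d=snap('top','t1.png'); reels(im,d); lid(im,d)
plan([.4434,.0167,.10],0)"
```

```text
reel px [317. 281.] n 165 (array([0.4435, 0.0167]), array([0.0315, 0.0286]), 1.7) z 0.0276
reel px [364. 283.] n 165 (array([ 0.4433, -0.0958]), array([0.0313, 0.0311]), 73.2) z 0.0272
reel px [393. 279.] n 52 (array([ 0.4529, -0.1635]), array([0.0108, 0.0318]), 56.2) z 0.0269
lid (array([ 0.5844, -0.2746]), array([0.1137, 0.108 ]), 85.9)
tcp [ 0.5882 -0.2943  0.2168] w 0.0436 t 4.98 F [ 1.8 -0.7  5.2]
rotvec [ 0.0087  0.0042 -0.0107] shift in old tool cm [ 11.4  -14.33 -31.27] in new tool cm [ 11.68 -14.48 -31.1 ]
```

>>> servo_tool --series '[0.009,0.004,-0.01,0.5,-1.6,-3.46,0.45,0,0,0,0.5,-1.6,-3.46,0.45,0,0,0,0.5,-1.6,-3.46,0.45,0,0,0,0.5,-1.6,-3.46,0.45,0,0,0,0.5,-1.6,-3.46,0.45]'

```text
time: 5.4
tcp_pos: [0.5029, -0.1181, 0.183]
eef_rot: [-115.6, 89.3, 154.3]
ft_force: [1.6, 0.7, -0.0]
width: 0.0619
```

>>> servo_tool --series '[0,0,0,1,-1.6,-3.46,0.45,0,0,0,2,-1.6,-3.46,0.45,0,0,0,2.5,-1.6,-3.46,0.45,0,0,0,3,-1.6,-3.46,0.45,0,0,0,0,0,0,0.45]'

```text
time: 5.82
tcp_pos: [0.437, 0.0164, 0.1033]
eef_rot: [-110.7, 88.6, 159.7]
ft_force: [-0.6, 0.8, 0.5]
width: 0.0619
```

>>> servo_tool --series '[0,0,0,0,0,0,0.45]'

```text
time: 5.9
tcp_pos: [0.4416, 0.0116, 0.1054]
eef_rot: [-109.3, 89.1, 160.8]
ft_force: [0.2, -0.9, 0.0]
width: 0.0617
```

```bash
python3 -c "
from look import *
im,d=snap('top','t2.png'); reels(im,d); lid(im,d)
plan([.4434,.0167,.027],0)"
```

```text
reel px [364. 283.] n 165 (array([ 0.4432, -0.0957]), array([0.0313, 0.0311]), 73.2) z 0.0276
reel px [397. 282.] n 167 (array([ 0.4481, -0.1747]), array([0.0315, 0.0318]), 69.0) z 0.0273
reel px [448. 286.] n 163 (array([ 0.4427, -0.2953]), array([0.0311, 0.0317]), 2.1) z 0.0275
lid (array([ 0.5837, -0.315 ]), array([0.1921, 0.1087]), 87.7)
tcp [0.4435 0.0098 0.1063] w 0.062 t 5.95 F [-0.1 -1.2 -0.4]
rotvec [ 0.     -0.004   0.0111] shift in old tool cm [ 7.93  0.08 -0.66] in new tool cm [ 7.93 -0.01 -0.69]
```

>>> servo_tool --series '[0,-0.004,0.011,2.6,0,-0.35,0.45,0,0,0,2.6,0,-0.35,0.45,0,0,0,2.7,0,0,0.45,0,0,0,0,0,0,-0.5,0,0,0,0,0,0,-0.5]' --squeeze 40

```text
time: 6.37
tcp_pos: [0.4429, 0.0157, 0.0434]
eef_rot: [-113.8, 89.7, 155.9]
ft_force: [0.1, -0.0, -0.4]
width: 0.0387
```

>>> servo_tool --series '[0,0,0,0,0,0,-0.5,0,0,0,0,0,0,-0.5,0,0,0,-1,0,0,-0.5,0,0,0,-3,0,0,-0.5,0,0,0,0,0,0,-0.5]'

```text
time: 6.78
tcp_pos: [0.4444, 0.0159, 0.0869]
eef_rot: [163.5, 89.8, 73.3]
ft_force: [0.5, 0.6, -0.9]
width: 0.0299
```

```bash
python3 -c "
from look import *
plan([.590,-.091,.12],-2)"
```

```text
tcp [0.4444 0.0159 0.0869] w 0.0299 t 6.78 F [ 0.5  0.6 -0.9]
rotvec [ 0.0304 -0.0033 -0.0009] shift in old tool cm [-3.34 14.61 10.61] in new tool cm [-3.31 14.92 10.17]
```

```bash
python3 -c "
from look import *
im,d=snap('side'); u,v=map(int,proj('side',[.444,.016,.06])); print(u,v)
cv2.imwrite('pics/s3.png',cv2.resize(im[v-60:v+60,u-80:u+80,::-1],None,fx=4,fy=4,interpolation=cv2.INTER_CUBIC)); print(env.get_obs()['qpos'])
im,d=snap('top'); reels(im,d)"
```

```text
278 244
[-20.244   39.4698  21.7215 127.2017 -42.8434  20.5226  37.616 ]
reel px [364. 283.] n 165 (array([ 0.4433, -0.0957]), array([0.0316, 0.0311]), 74.3) z 0.0276
reel px [397. 282.] n 165 (array([ 0.4479, -0.1745]), array([0.0319, 0.0319]), 70.0) z 0.0277
reel px [448. 286.] n 161 (array([ 0.4421, -0.2966]), array([0.0309, 0.0331]), 6.7) z 0.0273
```

View pics/s3.png

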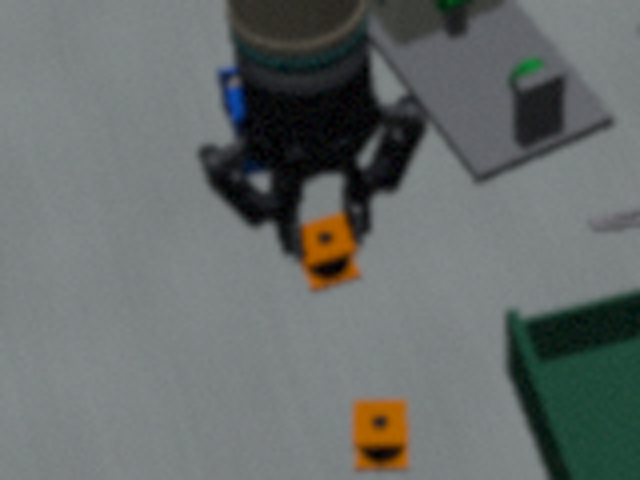

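>>> servo_tool --series '[0.03,0,0,-3.3,0,0,-0.5,0,0,0,0,2.98,2.04,-0.5,0,0,0,0,2.98,2.04,-0.5,0,0,0,0,2.98,2.04,-0.5,0,0,0,0,2.98,2.04,-0.5]'

```text
time: 7.3
tcp_pos: [0.5599, -0.0697, 0.1151]
eef_rot: [-123.9, 89.6, 144.3]
ft_force: [0.3, -0.3, -1.1]
width: 0.03
```

>>> servo_tool --series '[0,0,0,0,2.98,2.04,-0.5,0,0,0,0,0,0,-0.5,0,0,0,0,0,0,-0.5,0,0,0,0,0,0,-0.5]'

```text
time: 7.63
tcp_pos: [0.5867, -0.0902, 0.1141]
eef_rot: [-120.6, 89.5, 147.4]
ft_force: [0.1, 0.4, -0.7]
width: 0.0299
```

```bash
python3 -c "
from look import *
plan([.590,-.091,.055],-2); im,d=snap('side'); u,v=map(int,proj('side',[.59,-.09,.09])); print(u,v)
cv2.imwrite('pics/s4.png',cv2.resize(im[v-60:v+60,u-80:u+80,::-1],None,fx=4,fy=4,interpolation=cv2.INTER_CUBIC)); 
im,d=snap('top'); reels(im,d)"
```

```text
tcp [ 0.5867 -0.0902  0.1141] w 0.0299 t 7.63 F [ 0.1  0.4 -0.7]
rotvec [ 0.0005 -0.0046  0.0077] shift in old tool cm [5.9  0.38 0.1 ] in new tool cm [5.91 0.33 0.07]
349 253
reel px [364. 283.] n 167 (array([ 0.4431, -0.0959]), array([0.0316, 0.0313]), 72.9) z 0.0272
reel px [397. 282.] n 168 (array([ 0.448 , -0.1748]), array([0.0313, 0.0319]), 69.9) z 0.0274
reel px [448. 286.] n 162 (array([ 0.4424, -0.2951]), array([0.0311, 0.0321]), 3.7) z 0.0278
```

View pics/s4.png

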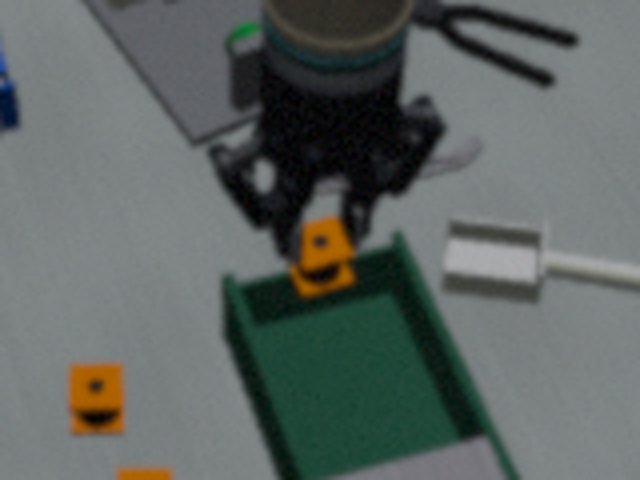

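>>> servo_tool --series '[0,-0.005,0.008,1.5,0.2,0,-0.5,0,0,0,1.5,0.1,0,-0.5,0,0,0,1.5,0,0,-0.5,0,0,0,1.3,0,0,-0.5,0,0,0,0,0,0,-0.5]'

```text
time: 8.15
tcp_pos: [0.5888, -0.0891, 0.0546]
eef_rot: [-87.7, 89.9, -179.6]
ft_force: [-1.1, 0.3, -0.2]
width: 0.03
```

>>> servo_tool --series '[0,0,0,0,0,0,-0.5,0,0,0,0,0,0,-0.5]'

```text
time: 8.32
tcp_pos: [0.5912, -0.0906, 0.0575]
eef_rot: [63.1, 89.8, -28.8]
ft_force: [0.1, 0.4, 0.1]
width: 0.0298
```

```bash
python3 -c "
from look import *
plan([.590,-.091,.055],-2); print(env.get_obs()['qpos'])"
```

```text
tcp [ 0.5912 -0.0906  0.0575] w 0.0298 t 8.32 F [0.1 0.4 0.1]
rotvec [ 0.0013  0.0016 -0.0032] shift in old tool cm [ 0.25 -0.11  0.05] in new tool cm [ 0.25 -0.11  0.05]
[-10.4055  50.325   27.1241 104.1226 -37.8966  34.7014  38.3225]
```

>>> servo_tool --series '[0,0,0,0.2,0,0,0.15,0,0,0,0,0,0,0.15,0,0,0,0,0,0,0.15,0,0,0,-2,0,0,0.15,0,0,0,-3,0,0,0.15]'

```text
time: 8.73
tcp_pos: [0.5889, -0.0899, 0.1034]
eef_rot: [-75.5, 89.8, -167.4]
ft_force: [1.2, -0.6, 0.4]
width: 0.0491
```

>>> servo_tool --series '[0,0,0,-3,0,0,0.4,0.09,0,0,0,-3.5,0,0.45,0.09,0,0,0,-3.5,0,0.45,0.09,0,0,0,-3.5,0,0.45,0,0,0,0,-3.5,0,0.45]'

```text
time: 9.15
tcp_pos: [0.4519, -0.0676, 0.1352]
eef_rot: [70.1, 89.7, -37.5]
ft_force: [-0.0, -0.1, -0.4]
width: 0.0618
```

>>> servo_tool --series '[0,0,0,0,0,0,0.45,0,0,0,0,0,0,0.45,0,0,0,0,0,0,0.45]'

```text
time: 9.4
tcp_pos: [0.4547, -0.0672, 0.1352]
eef_rot: [86.6, 89.7, -20.8]
ft_force: [0.1, 0.3, 0.2]
width: 0.062
```

```bash
python3 -c "
from look import *
im,d=snap('top','t5.png'); reels(im,d)
plan([.4432,-.0957,.028],-17);print(env.get_obs()['qpos'])"
```

```text
reel px [362. 219.] n 132 (array([ 0.5947, -0.0914]), array([0.0306, 0.0322]), 1.2) z 0.0314
reel px [398. 282.] n 151 (array([ 0.4324, -0.1496]), array([0.034 , 0.1004]), 26.1) z 0.028
reel px [448. 286.] n 164 (array([ 0.4421, -0.296 ]), array([0.0309, 0.0324]), 5.4) z 0.0271
tcp [ 0.4552 -0.0674  0.1351] w 0.062 t 9.45 F [-0.3  0.3 -0.6]
rotvec [-0.0065  0.0006 -0.0056] shift in old tool cm [10.71 -0.36  3.05] in new tool cm [10.71 -0.32  3.05]
[-17.9186  36.6282  34.0285 123.6919 -40.5656  30.7681  29.3876]
```

>>> servo_tool --series '[0,0,0,1,-0.3,1.5,0.45,0,0,0,1,0,1.5,0.45,0,0,0,1.5,0,0,0.45,0,0,0,1.5,0,0,0.45,0,0,0,1.5,0,0,0.45]'

```text
time: 9.87
tcp_pos: [0.4435, -0.0959, 0.0689]
eef_rot: [79.7, 89.7, -27.7]
ft_force: [0.6, 0.6, -0.3]
width: 0.0616
```

>>> servo_tool --series '[0,0,0,1.5,0,0,0.45,0,0,0,1.5,0,0,0.45,0,0,0,0,0,0,0.45,0,0,0,0,0,0,0.45]'

```text
time: 10.2
tcp_pos: [0.4425, -0.0955, 0.0391]
eef_rot: [74.4, 89.8, -33.0]
ft_force: [0.1, -0.3, -0.2]
width: 0.0618
```

```bash
python3 -c "
from look import *
plan([.4432,-.0957,.028],-17);print(env.get_obs()['qpos'])"
```

```text
tcp [ 0.4425 -0.0955  0.0391] w 0.0618 t 10.2 F [ 0.1 -0.3 -0.2]
rotvec [-0.0078  0.0008 -0.0027] shift in old tool cm [ 1.11  0.07 -0.  ] in new tool cm [ 1.11  0.07 -0.  ]
[ -3.2878  45.0048  17.7268 126.8306 -53.301   15.4975  44.2451]
```

>>> servo_tool --series '[0,0,0,1.1,0,0,0.45,0,0,0,0,0,0,0.45,0,0,0,0,0,0,-0.5,0,0,0,0,0,0,-0.5,0,0,0,0,0,0,-0.5]'

```text
time: 10.62
tcp_pos: [0.4425, -0.0951, 0.0295]
eef_rot: [83.2, 89.7, -24.2]
ft_force: [-1.1, 1.5, 5.8]
width: 0.0308
```

>>> servo_tool --series '[0,0,0,0,0,0,-0.5,0,0,0,0,0,0,-0.5]'

```text
time: 10.78
tcp_pos: [0.4425, -0.0951, 0.0295]
eef_rot: [84.2, 89.7, -23.2]
ft_force: [0.6, 0.2, 6.0]
width: 0.0306
```

>>> servo_tool --series '[0,0,0,-1.5,0,0,-0.5,0,0,0,-3,0,0,-0.5,0,0,0,-4,0,0,-0.5,0,0,0,0,0,0,-0.5,0,0,0,0,0,0,-0.5]'

```text
time: 11.2
tcp_pos: [0.443, -0.0948, 0.1154]
eef_rot: [85.5, 89.6, -21.9]
ft_force: [-0.5, 0.6, -0.5]
width: 0.0309
```

```bash
python3 -c "
from look import *
plan([.590,-.129,.12],-2)"
```

```text
tcp [ 0.443  -0.0948  0.1154] w 0.0309 t 11.2 F [-0.5  0.6 -0.5]
rotvec [-0.2676  0.0015 -0.0071] shift in old tool cm [-0.35 15.06 -1.11] in new tool cm [-0.46 14.81  2.91]
```

>>> servo_tool --series '[-0.089,0,0,-0.5,0,0,-0.5,-0.089,0,0,0,0,0,-0.5,-0.089,0,0,0,0,0,-0.5,0,0,-0.007,0,2.96,0.58,-0.5,0,0,0,0,2.96,0.58,-0.5]'

```text
time: 11.62
tcp_pos: [0.4991, -0.1078, 0.1177]
eef_rot: [-96.7, 89.5, 171.2]
ft_force: [1.6, -0.6, 0.0]
width: 0.0308
```

>>> servo_tool --series '[0,0,0,0,2.96,0.58,-0.5,0,0,0,0,2.96,0.58,-0.5,0,0,0,0,2.96,0.58,-0.5,0,0,0,0,0,0,-0.5,0,0,0,0,0,0,-0.5]'

```text
time: 12.03
tcp_pos: [0.5887, -0.1292, 0.1165]
eef_rot: [-80.6, 89.7, -172.6]
ft_force: [-0.3, -1.0, -0.3]
width: 0.0309
```

```bash
python3 -c "
from look import *
plan([.590,-.129,.038],-2)"
```

```text
tcp [ 0.5887 -0.1292  0.1165] w 0.0309 t 12.03 F [-0.3 -1.  -0.3]
rotvec [-0.0013  0.001   0.0059] shift in old tool cm [ 7.85  0.18 -0.03] in new tool cm [ 7.85  0.13 -0.02]
```

>>> servo_tool --series '[0,0,0.006,2,0.1,0,-0.5,0,0,0,2,0,0,-0.5,0,0,0,2,0,0,-0.5,0,0,0,1.7,0,0,-0.5,0,0,0,0,0,0,-0.5]'

```text
time: 12.45
tcp_pos: [0.5852, -0.1278, 0.0374]
eef_rot: [-103.2, 89.6, 164.7]
ft_force: [-0.7, 0.9, -0.5]
width: 0.0306
```

>>> servo_tool --series '[0,0,0,0,0,0,-0.5,0,0,0,0,0,0,0.15,0,0,0,0,0,0,0.15,0,0,0,0,0,0,0.15,0,0,0,-2,0,0,0.15]'

```text
time: 12.87
tcp_pos: [0.5877, -0.1284, 0.0595]
eef_rot: [-89.4, 89.8, 178.5]
ft_force: [0.2, 0.8, -0.1]
width: 0.0493
```

>>> servo_tool --series '[0,0,0,-3,0,0,0.15,0,0,0,-3,0,0,0.15,0,0,0,-1,-3.5,1.27,0.45,0,0,0,0,-3.5,1.27,0.45,0,0,0,0,-3.5,1.27,0.45]'

```text
time: 13.28
tcp_pos: [0.4829, -0.1638, 0.1328]
eef_rot: [63.1, 89.7, -28.9]
ft_force: [0.1, -1.0, -0.3]
width: 0.0622
```

>>> servo_tool --series '[0,0,0,0,-3.5,1.27,0.45,0.104,0,0,0,0,0,0.45,0.104,0,0,0,0,0,0.45,0.104,0,0,0,0,0,0.45,0,0,0,0,0,0,0.45]'

```text
time: 13.7
tcp_pos: [0.4478, -0.1751, 0.1318]
eef_rot: [76.3, 89.8, -33.8]
ft_force: [0.2, -0.8, 1.0]
width: 0.0616
```

```bash
python3 -c "
from look import *
im,d=snap('top','t6.png'); reels(im,d)
plan([.448,-.1747,.033],-20);print(env.get_obs()['qpos'])"
```

```text
reel px [363. 221.] n 169 (array([ 0.591 , -0.0902]), array([0.0327, 0.0376]), 84.4) z 0.0317
reel px [380. 223.] n 167 (array([ 0.5895, -0.1302]), array([0.0319, 0.0324]), 89.1) z 0.0312
tcp [ 0.4479 -0.1749  0.1317] w 0.0618 t 13.75 F [ 0.  -0.8  0.8]
rotvec [ 0.0024  0.001  -0.0032] shift in old tool cm [ 9.87 -0.03 -0.04] in new tool cm [ 9.87  0.   -0.03]
[ -6.1787  38.9985  36.785  120.7104 -42.6695  33.7032  41.5255]
```

>>> servo_tool --series '[0,0,0,2,0,0,0.45,0,0,0,2,0,0,0.45,0,0,0,2,0,0,0.45,0,0,0,2,0,0,0.45,0,0,0,1.8,0,0,0.45]'

```text
time: 14.17
tcp_pos: [0.4481, -0.1748, 0.0324]
eef_rot: [75.9, 89.8, -33.9]
ft_force: [1.5, 0.2, 1.4]
width: 0.0624
```

>>> servo_tool --series '[0,0,0,0,0,0,0.45,0,0,0,0,0,0,0.45,0,0,0,0,0,0,-0.5,0,0,0,0,0,0,-0.5,0,0,0,0,0,0,-0.5]'

```text
time: 14.58
tcp_pos: [0.4485, -0.1753, 0.0343]
eef_rot: [76.8, 89.8, -33.1]
ft_force: [-0.9, 0.4, 6.6]
width: 0.0305
```

>>> servo_tool --series '[0,0,0,0,0,0,-0.5]'

```text
time: 14.67
tcp_pos: [0.4485, -0.1753, 0.0343]
eef_rot: [77.8, 89.7, -32.1]
ft_force: [-1.2, 0.7, 5.9]
width: 0.0306
```

>>> servo_tool --series '[0,0,0,-1.5,0,0,-0.5,0,0,0,-3,0,0,-0.5,0,0,0,-4,0,0,-0.5,0,0,0,0,0,0,-0.5,0,0,0,0,0,0,-0.5]'

```text
time: 15.08
tcp_pos: [0.4491, -0.1751, 0.1204]
eef_rot: [83.0, 89.6, -26.9]
ft_force: [0.8, -0.4, -1.4]
width: 0.0302
```

```bash
python3 -c "
from look import *
plan([.589,-.166,.12],-2)"
```

```text
tcp [ 0.4491 -0.1751  0.1204] w 0.0302 t 15.08 F [ 0.8 -0.4 -1.4]
rotvec [-0.3124  0.002  -0.0069] shift in old tool cm [ 0.12 12.84 -5.62] in new tool cm [ 0.04 13.95 -1.4 ]
```

>>> servo_tool --series '[-0.104,0,0,0,0,0,-0.5,-0.104,0,0,0,0,0,-0.5,-0.104,0,0,0,0,0,-0.5,0,0,0,0,3.5,-0.35,-0.5,0,0,0,0,3.5,-0.35,-0.5]'

```text
time: 15.5
tcp_pos: [0.5163, -0.1702, 0.1177]
eef_rot: [-112.3, 89.9, 155.4]
ft_force: [1.5, -1.5, -0.4]
width: 0.0309
```

>>> servo_tool --series '[0,0,0,0,3.5,-0.35,-0.5,0,0,0,0,3.5,-0.35,-0.5,0,0,0,0,0,0,-0.5,0,0,0,0,0,0,-0.5]'

```text
time: 15.83
tcp_pos: [0.5891, -0.1647, 0.1168]
eef_rot: [46.0, 89.9, -45.9]
ft_force: [-0.6, -0.3, -0.4]
width: 0.0304
```

```bash
python3 -c "
from look import *
plan([.589,-.166,.042],-2)"
```

```text
tcp [ 0.5891 -0.1647  0.1168] w 0.0304 t 15.83 F [-0.6 -0.3 -0.4]
rotvec [ 0.0014  0.0009 -0.0009] shift in old tool cm [ 7.48 -0.01  0.12] in new tool cm [ 7.48 -0.01  0.13]
```

>>> servo_tool --series '[0,0,0,2,0,0.12,-0.5,0,0,0,2,0,0,-0.5,0,0,0,2,0,0,-0.5,0,0,0,1.4,0,0,-0.5,0,0,0,0,0,0,-0.5]'

```text
time: 16.25
tcp_pos: [0.5848, -0.1665, 0.0411]
eef_rot: [-98.9, 89.7, 168.9]
ft_force: [-0.1, 0.3, 0.0]
width: 0.0303
```

>>> servo_tool --series '[0,0,0,0,0,0,-0.5,0,0,0,0,0,0,0.15,0,0,0,0,0,0,0.15,0,0,0,0,0,0,0.15,0,0,0,-2,0,0,0.15]'

```text
time: 16.67
tcp_pos: [0.5864, -0.1663, 0.0625]
eef_rot: [-94.2, 89.8, 173.7]
ft_force: [0.8, 0.0, -0.2]
width: 0.0492
```

>>> servo_tool --series '[0,0,0,-3,0,0,0.15,0,0,0,-3,0,0,0.15,0,0,0,-1,-2.84,2.7,0.45,0,0,0,0,-2.84,2.7,0.45,0,0,0,0,-2.84,2.7,0.45]'

```text
time: 17.08
tcp_pos: [0.5001, -0.2457, 0.1361]
eef_rot: [59.4, 89.7, -32.6]
ft_force: [0.0, -0.9, -0.8]
width: 0.0617
```

>>> servo_tool --series '[0,0,0,0,-2.84,2.7,0.45,0,0,0,0,0,0,0.45,0,0,0,0,0,0,0.45]'

```text
time: 17.33
tcp_pos: [0.4687, -0.2734, 0.1355]
eef_rot: [46.3, 89.8, -46.1]
ft_force: [0.3, 0.2, -0.3]
width: 0.0621
```

```bash
python3 -c "
from look import *
im,d=snap('top','t7.png'); reels(im,d); lid(im,d)
plan([.4423,-.2957,.033],2);print(env.get_obs()['qpos'])
im,d=snap('side'); 
for b in blobs('side',im,col(im,8,18,150),.028): print(b[0],b[1],b[2],b[3:])"
```

```text
reel px [363. 221.] n 168 (array([ 0.5935, -0.0911]), array([0.032, 0.033]), 89.0) z 0.0315
reel px [380. 223.] n 166 (array([ 0.5894, -0.13  ]), array([0.0323, 0.0319]), 88.7) z 0.0317
reel px [395. 224.] n 165 (array([ 0.5879, -0.1675]), array([0.0318, 0.0327]), 84.8) z 0.0314
lid (array([ 0.5831, -0.314 ]), array([0.1917, 0.1092]), 86.9)
tcp [ 0.4705 -0.2716  0.1351] w 0.0618 t 17.38 F [0.9 0.9 1.2]
rotvec [-0.0737  0.0016 -0.0032] shift in old tool cm [10.2  -2.76  2.5 ] in new tool cm [10.21 -2.9   2.31]
[  5.9812  41.1869  33.2384 111.0777 -35.7926  38.153   59.4825]
[356.6364 282.4545] 330 [ 0.5879 -0.1387] (np.float64(0.04323202151239858), np.float64(0.12720194201599377), np.float64(4.901327634698423))
[549.9726 353.6647] 1205 [ 0.9169 -0.4415] (np.float64(0.08876619660397088), np.float64(0.08542611831591326), np.float64(34.387267519964084))
[331.6245 377.8881] 277 [ 0.4568 -0.3391] (np.float64(0.03351965483462485), np.float64(0.040270038857250404), np.float64(0.15866907002448008))
[577.0588 379.2353] 17 [ 0.9317 -0.5082] (np.float64(0.022557326183446854), np.float64(0.006819970053140877), np.float64(-19.185295965665574))
[568.1481 382.8519] 27 [ 0.9112 -0.5078] (np.float64(0.016365756871931914), np.float64(0.01122549398737303), np.float64(-19.182335884653135))
[563.6364 390.5   ] 22 [ 0.893  -0.5194] (np.float64(0.012293171817554105), np.float64(0.014546222918818396), np.float64(-8.198644595737749))
[575.1111 405.6667] 27 [ 0.8948 -0.5515] (np.float64(0.029894908943142284), np.float64(0.006560879136647938), np.float64(22.241954792382185))
[327.0431 437.9091] 627 [ 0.4059 -0.4496] (np.float64(0.059890931392886614), np.float64(0.0507798941639341), np.float64(13.00872380377836))
[618.5029 450.6885] 1698 [ 0.9124 -0.6472] (np.float64(0.08420711492776911), np.float64(0.09225866140225474), np.float64(-19.11734897033102))
```

Reel 3 has been knocked aside: the side blob moved to (332,378). I'll back off and re-measure it from above.

>>> servo_tool --series '[0,0,0,0,3,-3,0.45,0,0,0,0,3,-3,0.45,0,0,0,0,3,-3,0.45,0,0,0,0,0,-3,0.45,0,0,0,0,0,0,0.45]'

```text
time: 17.85
tcp_pos: [0.5666, -0.1445, 0.1327]
eef_rot: [172.5, 89.7, 81.2]
ft_force: [-0.6, 1.6, -0.4]
width: 0.0616
```

>>> servo_tool --series '[0,0,0,0,0,0,0.45,0,0,0,0,0,0,0.45]'

```text
time: 18.02
tcp_pos: [0.5635, -0.155, 0.1342]
eef_rot: [39.0, 89.8, -52.9]
ft_force: [0.7, -0.9, 0.3]
width: 0.0621
```

```bash
python3 -c "
from look import *
im,d=snap('top','t8.png'); reels(im,d)
plan([.458,-.329,.033],2);print(env.get_obs()['qpos'])
cv2.imwrite('pics/t8c.png',cv2.resize(im[250:330,400:550,::-1],None,fx=4,fy=4,interpolation=cv2.INTER_CUBIC))"
```

```text
reel px [462. 279.] n 163 (array([ 0.4582, -0.3298]), array([0.0307, 0.0321]), 88.5) z 0.0273
tcp [ 0.5632 -0.1563  0.1344] w 0.0619 t 18.07 F [-0.3 -0.4  0.5]
rotvec [-0.0715  0.0025 -0.0017] shift in old tool cm [10.16 -9.89 17.62] in new tool cm [ 10.14 -11.11  16.89]
[ -8.7406  44.4387  35.3989 104.5652 -36.4882  42.7802  44.5017]
```

View pics/t8c.png

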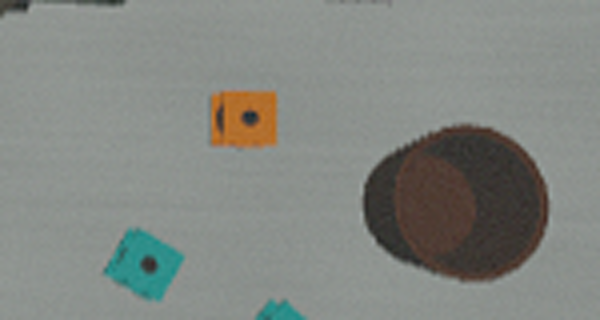

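>>> servo_tool --series '[0,0,0,0,-1.65,2.95,0.45,0,0,0,0,-1.65,2.95,0.45,0,0,0,0,-1.65,2.95,0.45,0,0,0,0,-1.65,2.95,0.45,0,0,0,0,-1.65,2.95,0.45]'

```text
time: 18.48
tcp_pos: [0.4735, -0.303, 0.1347]
eef_rot: [37.3, 89.8, -55.0]
ft_force: [-0.7, 0.1, -1.3]
width: 0.0619
```

>>> servo_tool --series '[0,0,0,0,-1.65,2.95,0.45,-0.04,0,0,2,0,0,0.45,0,0,0,2,0,0,0.45,0,0,0,1,0,0,0.45,0,0,0,0,0,0,0.45]'

```text
time: 18.9
tcp_pos: [0.456, -0.3291, 0.0825]
eef_rot: [-117.0, 89.9, 153.0]
ft_force: [0.1, 0.2, 1.0]
width: 0.0617
```

>>> servo_tool --series '[0,0,0,0,0,0,0.45]'

```text
time: 18.98
tcp_pos: [0.4573, -0.3296, 0.0842]
eef_rot: [31.5, 89.9, -58.4]
ft_force: [0.3, -0.7, 0.9]
width: 0.0617
```

```bash
python3 -c "
from look import *
plan([.458,-.3295,.033],0)"
```

```text
tcp [ 0.4573 -0.3296  0.0842] w 0.0617 t 18.98 F [ 0.3 -0.7  0.9]
rotvec [ 0.0024  0.0013 -0.0008] shift in old tool cm [ 5.12  0.06 -0.01] in new tool cm [ 5.12  0.07 -0.01]
```

>>> servo_tool --series '[0,0,0,2,0,0,0.45,0,0,0,2,0,0,0.45,0,0,0,1.1,0,0,0.45,0,0,0,0,0,0,0.45,0,0,0,0,0,0,0.45]'

```text
time: 19.4
tcp_pos: [0.458, -0.3295, 0.0337]
eef_rot: [39.8, 89.9, -50.0]
ft_force: [-1.0, -1.0, -0.1]
width: 0.0621
```

>>> servo_tool --series '[0,0,0,0,0,0,-0.5,0,0,0,0,0,0,-0.5,0,0,0,0,0,0,-0.5,0,0,0,0,0,0,-0.5,0,0,0,0,0,0,-0.5]'

```text
time: 19.82
tcp_pos: [0.4585, -0.3298, 0.0346]
eef_rot: [52.3, 89.8, -37.5]
ft_force: [-0.5, 1.0, 6.0]
width: 0.0307
```

>>> servo_tool --series '[0,0,0,-1.5,0,0,-0.5,0,0,0,-3,0,0,-0.5,0,0,0,-4,0,0,-0.5,0,0,0,0,0,0,-0.5,0,0,0,0,0,0,-0.5]'

```text
time: 20.23
tcp_pos: [0.4591, -0.3302, 0.1208]
eef_rot: [52.3, 89.6, -37.5]
ft_force: [-0.4, -0.3, -0.3]
width: 0.0306
```

```bash
python3 -c "
from look import *
plan([.587,-.2035,.12],-2)"
```

```text
tcp [ 0.4591 -0.3302  0.1208] w 0.0306 t 20.23 F [-0.4 -0.3 -0.3]
rotvec [ 0.0385  0.0044 -0.006 ] shift in old tool cm [  0.1   12.84 -12.62] in new tool cm [  0.08  12.34 -13.11]
```

The last slot is tight: the lid edge is about 36 mm from the third reel. I'll nudge the lid about 6 mm further open using the held reel against the bar.

>>> servo_tool --series '[0.038,0,-0.006,-1,0,0,-0.5,0,0,0,0,3.05,-1,-0.5,0,0,0,0,3.05,-1,-0.5,0,0,0,0,3.05,-1,-0.5,0,0,0,0,3.05,-1,-0.5]'

```text
time: 20.65
tcp_pos: [0.5818, -0.2921, 0.1265]
eef_rot: [-88.5, 89.7, 179.5]
ft_force: [0.2, -0.1, -1.2]
width: 0.0302
```

>>> servo_tool --series '[0,0,0,1,0,0,-0.5,0,0,0,1.2,0,0,-0.5,0,0,0,1.2,0,0,-0.5,0,0,0,0,0,0,-0.5,0,0,0,0,0,0,-0.5]'

```text
time: 21.07
tcp_pos: [0.5786, -0.294, 0.0922]
eef_rot: [-84.5, 89.6, -176.6]
ft_force: [-0.7, -1.2, -0.3]
width: 0.0306
```

```bash
python3 -c "
from look import *
plan([.583,-.319,.098],-2)"
```

```text
tcp [ 0.5786 -0.294   0.0922] w 0.0306 t 21.07 F [-0.7 -1.2 -0.3]
rotvec [-0.0023  0.0007  0.0075] shift in old tool cm [-0.58  0.53  2.48] in new tool cm [-0.58  0.52  2.48]
```

>>> servo_tool --series '[0,0,0,-0.5,0.3,0,-0.5,0,0,0,0,0,0.8,-0.5,0,0,0,0,0,0.9,-0.5,0,0,0,0,0,0.8,-0.5,0,0,0,0,0,0,-0.5]'

```text
time: 21.48
tcp_pos: [0.5825, -0.3215, 0.0992]
eef_rot: [-45.9, 89.7, -138.0]
ft_force: [-0.6, -0.4, -0.3]
width: 0.0303
```

>>> servo_tool --series '[0,0,0,0,0,0,-0.5,0,0,0,0,0,-1,-0.5,0,0,0,-2,0.1,-2.1,-0.5,0,0,0,0,0.1,-2.8,-0.5,0,0,0,0,0.1,-2.8,-0.5]'

```text
time: 21.9
tcp_pos: [0.5894, -0.2307, 0.1195]
eef_rot: [-54.0, 89.8, -146.1]
ft_force: [-0.4, 0.9, -0.4]
width: 0.0303
```

>>> servo_tool --series '[0,0,0,0,0.1,-2.8,-0.5,0,0,0,0,0,0,-0.5,0,0,0,0,0,0,-0.5,0,0,0,0,0,0,-0.5]'

```text
time: 22.23
tcp_pos: [0.5911, -0.2034, 0.1187]
eef_rot: [-62.6, 89.7, -154.6]
ft_force: [-1.2, -0.3, 0.1]
width: 0.031
```

```bash
python3 -c "
from look import *
plan([.588,-.2045,.042],-2)
im,d=snap('top','t9.png'); reels(im,d); lid(im,d); W=cloud('top',d)
g=hsv(im); 
m=(g[...,2]<70)&(W[...,2]>.064)&(W[...,2]<.085)&(abs(W[...,0]-.585)<.03)&(W[...,1]<-.3)&(W[...,1]>-.38); print('bar',rect(W[m][:,:2]))"
```

```text
tcp [ 0.5911 -0.2034  0.1187] w 0.031 t 22.23 F [-1.2 -0.3  0.1]
rotvec [0.001  0.0023 0.0044] shift in old tool cm [ 7.67 -0.27  0.1 ] in new tool cm [ 7.67 -0.3   0.12]
lid (array([ 0.5826, -0.3245]), array([0.1912, 0.1071]), 88.1)
bar (array([ 0.582 , -0.3425]), array([0.012 , 0.0438]), 88.6)
```

>>> servo_tool --series '[0,0.002,0.004,2,-0.25,0.2,-0.5,0,0,0,2,0,0,-0.5,0,0,0,2,0,0,-0.5,0,0,0,1.6,0,0,-0.5,0,0,0,0,0,0,-0.5]'

```text
time: 22.7
tcp_pos: [0.5859, -0.2063, 0.0395]
eef_rot: [-105.3, 89.7, 162.6]
ft_force: [-0.9, 1.3, -1.2]
width: 0.0305
```

>>> servo_tool --series '[0,0,0,0,0,0,-0.5,0,0,0,0,0,0,0.15,0,0,0,0,0,0,0.15,0,0,0,0,0,0,0.15,0,0,0,-2,0,0,0.15]'

```text
time: 23.12
tcp_pos: [0.5868, -0.2046, 0.0607]
eef_rot: [-116.9, 89.7, 151.1]
ft_force: [0.6, 0.8, -0.6]
width: 0.0492
```

>>> servo_tool --series '[0,0,0,-3,0,0,0.15,0,0,0,-4,0,0,0.15,0,0,0,-1,0,3.5,-1,0,0,0,0,0,4,-1,0,0,0,0,0,4,-1]'

```text
time: 23.53
tcp_pos: [0.5861, -0.3212, 0.1453]
eef_rot: [76.9, 89.8, -14.9]
ft_force: [0.1, -0.1, -0.4]
width: 0.0135
```

>>> servo_tool --series '[0,0,0,0,0,4,-1,0,0,0,0,0,2.5,-1,0,0,0,0,0,0,-1,0,0,0,0,0,0,-1,0,0,0,0,0,0,-1]'

```text
time: 23.95
tcp_pos: [0.5826, -0.3845, 0.1427]
eef_rot: [171.8, 89.9, 79.8]
ft_force: [0.5, 0.0, 0.2]
width: -0.0
```

```bash
python3 -c "
from look import *
plan([.581,-.385,.088],-2)
im,d=snap('top','t10.png'); reels(im,d); lid(im,d);print(env.get_obs()['qpos'])
cv2.imwrite('pics/t10c.png',cv2.resize(im[170:300,330:530,::-1],None,fx=3,fy=3,interpolation=cv2.INTER_CUBIC))"
```

```text
tcp [ 0.5826 -0.3845  0.1427] w -0.0 t 23.95 F [0.5 0.  0.2]
rotvec [ 0.0006 -0.0017 -0.0002] shift in old tool cm [ 5.47 -0.16  0.06] in new tool cm [ 5.47 -0.16  0.05]
reel px [363. 220.] n 166 (array([ 0.594 , -0.0907]), array([0.0314, 0.0335]), 88.3) z 0.0321
reel px [379. 223.] n 161 (array([ 0.5889, -0.1302]), array([0.0325, 0.0321]), 87.2) z 0.0311
lid (array([ 0.6167, -0.272 ]), array([0.0878, 0.0453]), 86.0)
[ 12.9919  51.5354  35.0512  84.4408 -33.5256  54.8076  55.6057]
```

View pics/t10c.png

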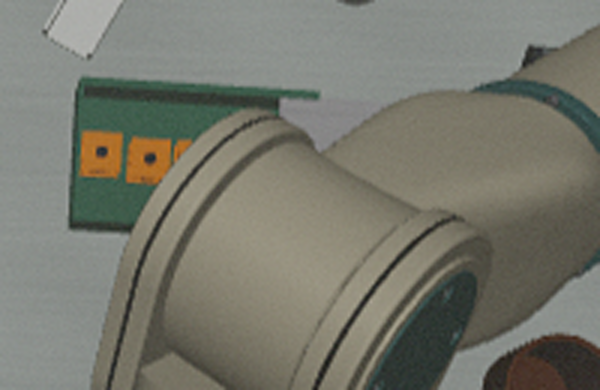

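```bash
python3 -c "
from look import *
im,d=snap('side','s11.png'); W=cloud('side',d)
q=col(im,8,18,150)&(W[...,2]>.0)&(abs(W[...,0]-.588)<.05)&(W[...,1]<-.05)&(W[...,1]>-.26)
k,l,s,c=cv2.connectedComponentsWithStats(q.astype(np.uint8))
for i in range(1,k):
  if s[i,4]>15: P=W[l==i]; print(c[i],s[i,4],P.min(0),P.max(0))
"
```

```text
[356.3284 288.1949] 749 [ 0.5719 -0.2175  0.0007] [ 0.6202 -0.0746  0.0362]
```

>>> servo_tool --series '[0,0,0,1.8,-0.1,0,-1,0,0,0,1.8,0,0,-1,0,0,0,1.8,0,0,-1,0,0,0,0,0,0,-1,0,0,0,0,0,0,-1]'

```text
time: 24.47
tcp_pos: [0.5814, -0.3836, 0.0879]
eef_rot: [-137.8, 89.8, 130.3]
ft_force: [0.9, 0.5, 0.6]
width: -0.0001
```

>>> servo_tool --series '[0,0,0,0,0,-1.2,-1,0,0,0,0,0,-1.2,-1,0,0,0,0,0.05,-1.5,-1,0,0,0,0,0.05,-1.5,-1,0,0,0,0,0,0,-1]'

```text
time: 24.88
tcp_pos: [0.5859, -0.3255, 0.0887]
eef_rot: [176.1, 89.7, 84.4]
ft_force: [0.5, 0.4, -0.8]
width: -0.0002
```

```bash
python3 -c "
from look import *
plan([.586,-.200,.086],-2)"
```

```text
tcp [ 0.5859 -0.3255  0.0887] w -0.0002 t 24.88 F [ 0.5  0.4 -0.8]
rotvec [ 0.0051 -0.0052 -0.0003] shift in old tool cm [  0.33  -0.36 -12.54] in new tool cm [  0.27  -0.42 -12.54]
```

>>> servo_tool --series '[0,0,0,0.1,-0.2,-2,-1,0,0,0,0,0,-2,-1,0,0,0,0,0,-2,-1,0,0,0,0,0,-2,-1,0,0,0,0,0,-2,-1]'

```text
time: 25.3
tcp_pos: [0.5857, -0.231, 0.0881]
eef_rot: [37.0, 90.0, -55.0]
ft_force: [-0.5, -1.0, 1.4]
width: 0.0004
```

>>> servo_tool --series '[0,0,0,0,0,-0.6,-1,0,0,0,0,0,-0.6,-1,0,0,0,0,0,-0.6,-1,0,0,0,0,0,0,-1]'

```text
time: 25.63
tcp_pos: [0.5865, -0.2148, 0.0879]
eef_rot: [21.6, 89.9, -70.4]
ft_force: [0.4, -1.3, -0.2]
width: -0.0001
```

>>> servo_tool --series '[0,0,0,0,0,-0.5,-1,0,0,0,0,0,-0.4,-1,0,0,0,0,0,-0.2,-1,0,0,0,0,0,0,-1]'

```text
time: 25.97
tcp_pos: [0.5866, -0.203, 0.0877]
eef_rot: [-170.5, 90.0, 97.4]
ft_force: [0.6, -0.3, 0.2]
width: -0.0
```

```bash
python3 -c "
from look import *
plan([.586,-.200,.086],-2)
im,d=snap('top','t12.png');lid(im,d)"
```

```text
tcp [ 0.5866 -0.203   0.0877] w -0.0 t 25.97 F [ 0.6 -0.3  0.2]
rotvec [-0.0008 -0.0007  0.0001] shift in old tool cm [ 0.17 -0.07 -0.29] in new tool cm [ 0.17 -0.07 -0.29]
lid (array([ 0.5456, -0.248 ]), array([0.0266, 0.0505]), 46.3)
```

>>> servo_tool --series '[0,0,0,0,0,-0.3,-1,0,0,0,0,0,-0.3,-1]'

```text
time: 26.18
tcp_pos: [0.5864, -0.2015, 0.0878]
eef_rot: [9.4, 89.6, -82.7]
ft_force: [0.3, -14.1, -6.5]
width: 0.0001
```

>>> servo_tool --series '[0,0,0,0,0,-0.3,-1,0,0,0,0,0,-0.3,-1]'

```text
time: 26.35
tcp_pos: [0.5864, -0.2012, 0.088]
eef_rot: [10.5, 89.0, -81.8]
ft_force: [-0.0, -23.5, -11.6]
width: -0.0
```

>>> servo_tool --series '[0,0,0,0,0,-0.3,-1,0,0,0,0,0,0,-1]'

```text
time: 26.52
tcp_pos: [0.5864, -0.2012, 0.0881]
eef_rot: [10.6, 88.8, -81.8]
ft_force: [1.9, -24.5, -12.3]
width: -0.0002
```

```bash
python3 -c "
from look import *
plan([.586,-.200,.086],-2)
im,d=snap('side','s12.png');u,v=map(int,proj('side',[.587,-.17,.06]))
cv2.imwrite('pics/s12c.png',cv2.resize(im[v-70:v+80,u-100:u+100,::-1],None,fx=4,fy=4,interpolation=cv2.INTER_CUBIC))"
```

```text
tcp [ 0.5864 -0.2012  0.0881] w -0.0002 t 26.52 F [  1.9 -24.5 -12.3]
rotvec [-0.0068  0.0214 -0.0039] shift in old tool cm [ 0.21 -0.04 -0.12] in new tool cm [ 0.21 -0.04 -0.11]
```

View pics/s12c.png

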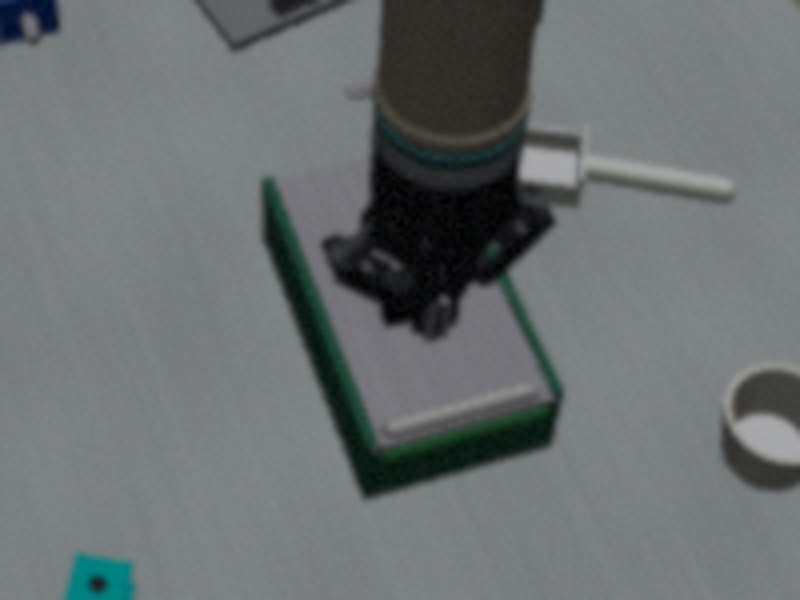

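The lid is flush: its end lip at (460,405) sits over the tin's end wall, and the pushing force is holding against the stop. Next, the spindle.

>>> servo_tool --series '[0,0.02,0,0,0,1.5,-1,0,0,0,0,0,1,-1,0,0,0,-3.5,0,0,-1,0,0,0,-3.5,0,0,0.5,0,0,0,0,-1.33,-3.42,0.6]'

```text
time: 26.98
tcp_pos: [0.5782, -0.1889, 0.1647]
eef_rot: [128.4, 89.1, 36.0]
ft_force: [2.6, -1.9, 0.3]
width: 0.0232
```

>>> servo_tool --series '[0,0,0,0,-1.33,-3.42,0.6,0,0,0,0,-1.33,-3.42,0.6,0,0,0,0,-1.33,-3.42,0.6,0,0,0,0,-1.33,-3.42,0.6,0,0,0,0,-1.33,-3.42,0.6]'

```text
time: 27.4
tcp_pos: [0.5122, -0.0033, 0.1616]
eef_rot: [-176.1, 88.7, 92.0]
ft_force: [0.9, 0.7, 0.6]
width: 0.0681
```

>>> servo_tool --series '[0,0,0,0,-1.33,-3.42,0.6,0,0,0,0,-1.33,-3.42,0.6,0,0,0,0,-1.33,-3.42,0.6,0,0,0,0,0,0,0.6,0,0,0,0,0,0,0.6]'

```text
time: 27.82
tcp_pos: [0.4757, 0.1015, 0.1634]
eef_rot: [-173.5, 88.7, 94.9]
ft_force: [0.9, -0.5, -0.5]
width: 0.0685
```

```bash
cat >> look.py <<'E'
def spin(im,d,z0=.02,z1=.06,box=(.36,.5,.05,.3)):
    W=cloud('top',d)
    for nm,m in(('blue',col(im,105,125,140)),('yellow',col(im,19,32,140))):
        q=m&(W[...,2]>z0)&(W[...,2]<z1)&(W[...,0]>box[0])&(W[...,0]<box[1])&(W[...,1]>box[2])&(W[...,1]<box[3])
        if q.sum()>8: print(nm,q.sum(),rect(W[q][:,:2]),'z',np.median(W[q][:,2]).round(4))
E
python3 -c "
from look import *
plan([.4393,.1757,.10],-2.6)
im,d=snap('top','t13.png');lid(im,d);spin(im,d);print(env.get_obs()['qpos'])
W=cloud('top',d);m=col(im,0,4,150)&(abs(W[...,0]-.587)<.03)&(abs(W[...,1]-.277)<.03);print('button',rect(W[m][:,:2]),np.median(W[m][:,2]))
g=hsv(im);m=(g[...,2]<70)&(W[...,2]>.064)&(W[...,2]<.085)&(abs(W[...,0]-.585)<.03)&(abs(W[...,1]+.19)<.04); print('bar',rect(W[m][:,:2]))"
```

```text
tcp [0.4757 0.1015 0.1634] w 0.0685 t 27.82 F [ 0.9 -0.5 -0.5]
rotvec [ 0.0173 -0.0227  0.0028] shift in old tool cm [ 6.52 -3.83 -7.17] in new tool cm [ 6.34 -3.97 -7.24]
lid (array([ 0.5891, -0.1647]), array([0.1933, 0.1065]), 88.9)
[-39.7925  36.1861  38.7096 118.5098 -38.8306  38.3381  23.5018]
button (array([0.5855, 0.2765]), array([0.0273, 0.0245]), 70.4) 0.11187121580105222
bar (array([ 0.5868, -0.1831]), array([0.0118, 0.043 ]), 89.2)
```

>>> servo_tool --series '[0.017,-0.0227,0.003,2,-1.3,-2.4,0.6,0,0,0,2,-1.3,-2.4,0.6,0,0,0,2,-1.3,-2.4,0.6,0,0,0,0,0,0,0.6,0,0,0,0,0,0,0.6]'

```text
time: 28.28
tcp_pos: [0.441, 0.1716, 0.1031]
eef_rot: [2.5, 89.8, -90.5]
ft_force: [-0.3, -0.4, 0.9]
width: 0.0683
```

>>> servo_tool --series '[0,0,0,0,0,0,0.6]'

```text
time: 28.37
tcp_pos: [0.4429, 0.1701, 0.1043]
eef_rot: [52.0, 89.7, -41.1]
ft_force: [0.2, 0.2, -0.4]
width: 0.0687
```

```bash
python3 -c "
from look import *
plan([.4395,.1757,.034],-2.6);print(env.get_obs()['qpos'])
im,d=snap('side','s14.png');u,v=map(int,proj('side',[.44,.176,.05]))
cv2.imwrite('pics/s14c.png',cv2.resize(im[v-50:v+50,u-70:u+70,::-1],None,fx=5,fy=5,interpolation=cv2.INTER_CUBIC))"
```

```text
tcp [0.4429 0.1701 0.1043] w 0.0687 t 28.37 F [ 0.2  0.2 -0.4]
rotvec [-0.0088  0.003  -0.0038] shift in old tool cm [ 7.03 -0.39 -0.56] in new tool cm [ 7.03 -0.36 -0.54]
[-46.5741  41.0762  33.5255 122.5004 -46.5664  29.6252  19.368 ]
```

View pics/s14c.png

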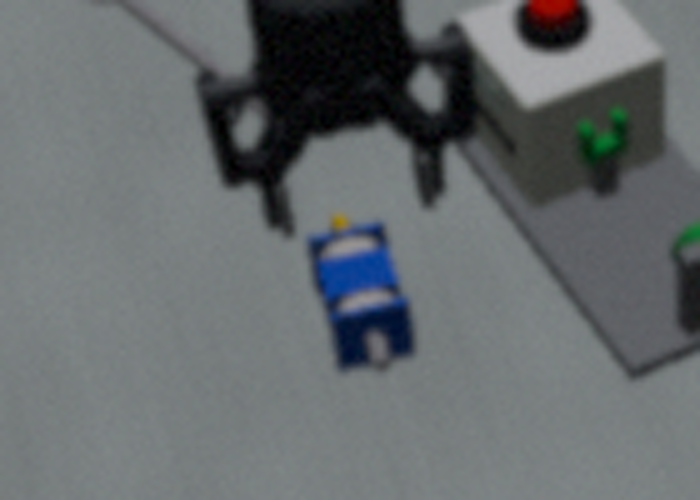

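The side crop shows the spindle hub at (357,270), between and below the fingers, with the yellow pin on the far (+y) side. I'll descend.

>>> servo_tool --series '[0,0,0,1,-0.36,-0.56,0.6,0,0,0,1.5,0,0,0.6,0,0,0,1.5,0,0,0.6,0,0,0,1.5,0,0,0.6,0,0,0,0,0,0,0.6]'

```text
time: 28.83
tcp_pos: [0.4378, 0.1765, 0.0472]
eef_rot: [-2.6, 89.8, -95.7]
ft_force: [-1.0, 0.1, -0.0]
width: 0.0683
```

>>> servo_tool --series '[0,0,0,0,0,0,0.6,0,0,0,0,0,0,0.6]'

```text
time: 29.0
tcp_pos: [0.439, 0.1769, 0.0495]
eef_rot: [55.7, 89.8, -37.3]
ft_force: [0.4, -0.5, -0.3]
width: 0.0684
```

```bash
python3 -c "
from look import *
plan([.4395,.1757,.035],-2.6);print(env.get_obs()['qpos'])"
```

```text
tcp [0.439  0.1769 0.0495] w 0.0684 t 29.0 F [ 0.4 -0.5 -0.3]
rotvec [-0.0077  0.0022 -0.0032] shift in old tool cm [1.45 0.05 0.11] in new tool cm [1.45 0.05 0.12]
[-41.9725  45.7024  25.0384 123.697  -53.7529  21.8118  24.7245]
```

>>> servo_tool --series '[0,0,0,0.8,0,0.1,0.6,0,0,0,0.7,0,0,0.6,0,0,0,0,0,0,0.6,0,0,0,0,0,0,-0.4,0,0,0,0,0,0,-0.4]' --squeeze 80

```text
time: 29.42
tcp_pos: [0.4385, 0.1763, 0.034]
eef_rot: [46.7, 89.8, -46.3]
ft_force: [-0.7, -0.2, -0.3]
width: 0.0453
```

>>> servo_tool --series '[0,0,0,0,0,0,-0.4,0,0,0,0,0,0,-0.4,0,0,0,0,0,0,-0.4]'

```text
time: 29.67
tcp_pos: [0.4387, 0.1763, 0.0344]
eef_rot: [56.0, 89.8, -37.0]
ft_force: [-0.8, -0.6, 6.0]
width: 0.039
```

>>> servo_tool --series '[0,0,0,-1.5,0,0,-0.4,0,0,0,-3,0,0,-0.4,0,0,0,-3.5,0,0,-0.4,0,0,0,0,0,0,-0.4,0,0,0,0,0,0,-0.4]'

```text
time: 30.08
tcp_pos: [0.4391, 0.1772, 0.1151]
eef_rot: [79.9, 89.7, -13.0]
ft_force: [-0.5, 0.3, -1.4]
width: 0.0392
```

```bash
python3 -c "
from look import *
plan([.606,.158,.13],10.7);print(env.get_obs()['qpos'])
im,d=snap('side','s15.png'); 
for nm,m in(('blue',col(im,105,125,140)),('yel',col(im,19,32,150))):
  print(nm,np.argwhere(m)[:,::-1].min(0),[ (b[0],b[1]) for b in blobs('side',im,m,.1) if 200<b[0][0]<350 and 120<b[0][1]<260])"
```

```text
tcp [0.4391 0.1772 0.1151] w 0.0392 t 30.08 F [-0.5  0.3 -1.4]
rotvec [-0.2376  0.0016 -0.0053] shift in old tool cm [-1.39 16.77  1.07] in new tool cm [-1.49 16.04  4.99]
[-48.6583  40.1634  35.2568 122.4236 -45.8336  31.0054  18.1302]
blue [250 100] [(array([258.8047, 186.3906]), np.int32(128)), (array([260.4375, 193.9688]), np.int32(32))]
yel [254 175] []
```

>>> servo_tool --series '[-0.119,0,-0.005,-1,0,0,-0.4,-0.119,0,0,-1,0,0,-0.4,0,0,0,0,0,2.5,-0.4,0,0,0,0,0,2.5,-0.4,0,0,0,0,3.2,0,-0.4]'

```text
time: 30.55
tcp_pos: [0.472, 0.127, 0.1325]
eef_rot: [-79.1, 89.1, -158.9]
ft_force: [-0.8, -0.9, -1.5]
width: 0.0392
```

>>> servo_tool --series '[0,0,0,0,3.2,0,-0.4,0,0,0,0,3.2,0,-0.4,0,0,0,0,3.2,0,-0.4,0,0,0,0,3.2,0,-0.4,0,0,0,0,0,0,-0.4]'

```text
time: 30.97
tcp_pos: [0.6104, 0.1581, 0.1317]
eef_rot: [32.7, 89.8, -46.5]
ft_force: [0.5, 0.7, -1.6]
width: 0.0386
```

>>> servo_tool --series '[0,0,0,0,0,0,-0.4,0,0,0,0,0,0,-0.4]'

```text
time: 31.13
tcp_pos: [0.603, 0.1566, 0.1315]
eef_rot: [-78.1, 89.6, -157.4]
ft_force: [0.3, 0.4, -0.7]
width: 0.039
```

```bash
python3 -c "
from look import *
plan([.607,.1602,.0944],10.7)
im,d=snap('side','s16.png');u,v=map(int,proj('side',[.606,.17,.09]));print(u,v)
cv2.imwrite('pics/s16c.png',cv2.resize(im[v-55:v+55,u-75:u+75,::-1],None,fx=5,fy=5,interpolation=cv2.INTER_CUBIC))
im,d=snap('top','t16.png')
spin(im,d,.08,.2,(.5,.7,.05,.24))
for n,X in(('U',np.array([.6055,.168])+.054*np.array([-.1857,.9826])),('C',np.array([.6055,.168])-.05*np.array([-.1857,.9826]))): print(n,proj('top',[*X,.064]))"
```

```text
tcp [0.603  0.1566 0.1315] w 0.039 t 31.13 F [ 0.3  0.4 -0.7]
rotvec [-0.0012  0.0016  0.0074] shift in old tool cm [ 3.71  0.49 -0.29] in new tool cm [ 3.71  0.46 -0.28]
319 180
blue 45 (array([0.5935, 0.1473]), array([0.0355, 0.0745]), 40.4) z 0.1409
yellow 31 (array([0.5941, 0.2054]), array([0.0071, 0.0206]), 8.0) z 0.123
U (np.float64(231.84653026460222), np.float64(213.2239731918535))
C (np.float64(275.7807375155166), np.float64(206.468600292628))
```

View pics/s16c.png

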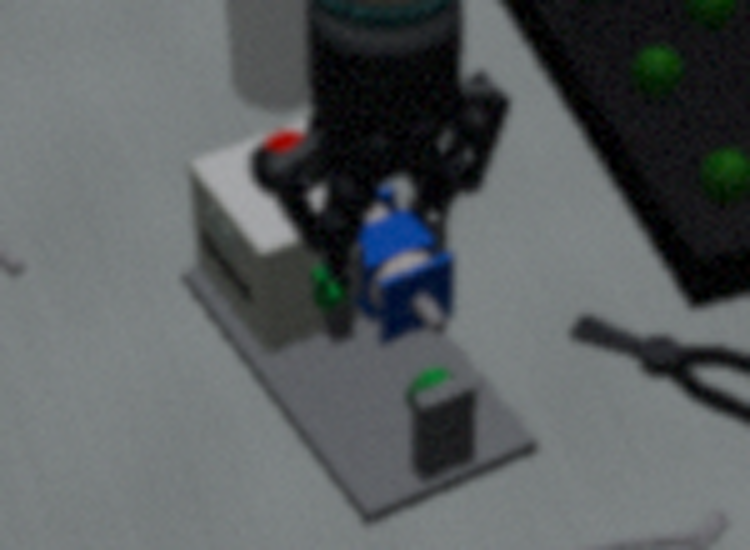

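>>> servo_tool --series '[0,0.002,0.007,0,0.46,-0.2,-0.4,0,0,0,1.3,0,0,-0.4,0,0,0,1.2,0,0,-0.4,0,0,0,1.2,0,0,-0.4,0,0,0,0,0,0,-0.4]'

```text
time: 31.65
tcp_pos: [0.6066, 0.1599, 0.093]
eef_rot: [-97.6, 89.9, -176.9]
ft_force: [-1.2, -0.0, -2.0]
width: 0.0388
```

>>> servo_tool --series '[0,0,0,0,0,0,-0.4,0,0,0,0,0,0,-0.4,0,0,0,0,0,0,-0.4]'

```text
time: 31.9
tcp_pos: [0.6095, 0.1597, 0.0969]
eef_rot: [88.4, 89.7, 9.1]
ft_force: [0.7, 0.3, -1.7]
width: 0.0389
```

```bash
python3 -c "
from look import *
plan([.607-.0037,.1602+.0197,.0944],10.7)
im,d=snap('top','t17.png')
spin(im,d,.06,.2,(.5,.7,.05,.24))"
```

```text
tcp [0.6095 0.1597 0.0969] w 0.0389 t 31.9 F [ 0.7  0.3 -1.7]
rotvec [-0.0007  0.0001 -0.0048] shift in old tool cm [ 0.25 -0.24 -2.1 ] in new tool cm [ 0.25 -0.24 -2.1 ]
blue 39 (array([0.6102, 0.1583]), array([0.0398, 0.0628]), 10.0) z 0.1057
yellow 28 (array([0.6001, 0.2089]), array([0.007 , 0.0203]), 5.9) z 0.0881
```

>>> servo_tool --series '[0,0,-0.005,0.25,-0.24,0,-0.4,0,0,0,0,0,-0.4,-0.4,0,0,0,0,0,-0.4,-0.4,0,0,0,0,0,0,-0.4,0,0,0,0,0,0,-0.4]'

```text
time: 32.37
tcp_pos: [0.6053, 0.1669, 0.0942]
eef_rot: [-44.4, 89.9, -123.7]
ft_force: [-0.6, -3.4, -1.5]
width: 0.0386
```

>>> servo_tool --series '[0,0,0,0,0,-0.4,-0.4,0,0,0,0,0,-0.4,-0.4,0,0,0,0,0,-0.4,-0.4,0,0,0,0,0,-0.1,-0.4,0,0,0,0,0,0,-0.4]'

```text
time: 32.78
tcp_pos: [0.6029, 0.1791, 0.0941]
eef_rot: [-31.1, 89.9, -110.5]
ft_force: [-0.3, -6.0, 0.6]
width: 0.0388
```

>>> servo_tool --series '[0,0,0,0,0,0,-0.4,0,0,0,0,0,0,-0.4]'

```text
time: 32.95
tcp_pos: [0.603, 0.1786, 0.0942]
eef_rot: [-28.2, 89.9, -107.6]
ft_force: [0.2, -5.8, 0.1]
width: 0.0389
```

```bash
python3 -c "
from look import *
plan([.607-.0037,.1602+.0197,.0944],10.7)
im,d=snap('top','t18.png')
spin(im,d,.06,.2,(.5,.7,.05,.24))
im,d=snap('side','s18.png');u,v=map(int,proj('side',[.606,.17,.07]));print(u,v)
cv2.imwrite('pics/s18c.png',cv2.resize(im[v-45:v+45,u-60:u+60,::-1],None,fx=6,fy=6,interpolation=cv2.INTER_CUBIC))"
```

```text
tcp [0.603  0.1786 0.0942] w 0.0389 t 32.95 F [ 0.2 -5.8  0.1]
rotvec [-0.0013  0.0022  0.0012] shift in old tool cm [-0.02  0.06 -0.12] in new tool cm [-0.02  0.06 -0.12]
blue 39 (array([0.6042, 0.1776]), array([0.0409, 0.0633]), 11.8) z 0.1028
319 186
```

View pics/s18c.png

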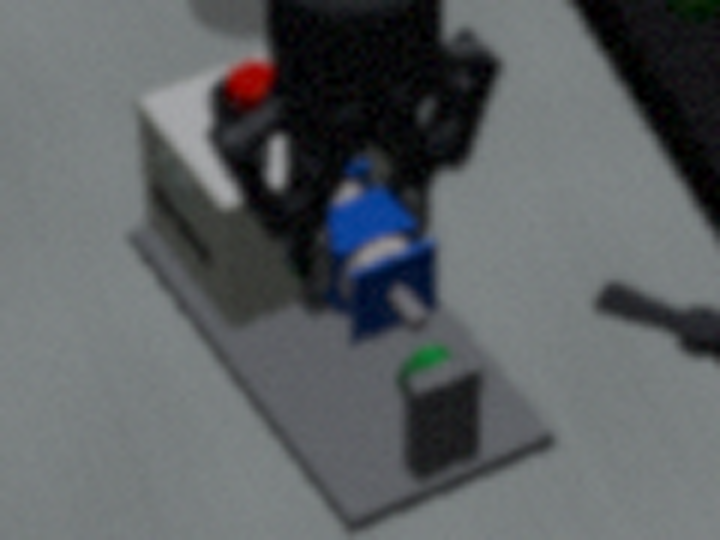

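>>> servo_tool --series '[0,0,0,0,0.05,-0.4,-0.4,0,0,0,0,0,0,-0.4,0,0,0,0.5,0,0,-0.4,0,0,0,0.5,0,0,-0.4,0,0,0,0,0,0,-0.4]'

```text
time: 33.47
tcp_pos: [0.604, 0.1821, 0.0843]
eef_rot: [26.1, 89.8, -53.3]
ft_force: [1.1, -7.1, 1.8]
width: 0.039
```

>>> servo_tool --series '[0,0,0,0,0,0,-0.4]'

```text
time: 33.55
tcp_pos: [0.604, 0.182, 0.0845]
eef_rot: [22.6, 89.8, -56.8]
ft_force: [1.7, -6.1, -0.7]
width: 0.0388
```

```bash
python3 -c "
from look import *
plan([.6055-.0024,.168+.0128,.0674],10.7)
im,d=snap('top','t19.png')
spin(im,d,.06,.2,(.5,.7,.05,.24))"
```

```text
tcp [0.604  0.182  0.0845] w 0.0388 t 33.55 F [ 1.7 -6.1 -0.7]
rotvec [-0.0022  0.0032 -0.0013] shift in old tool cm [ 1.71 -0.11  0.1 ] in new tool cm [ 1.71 -0.11  0.1 ]
blue 40 (array([0.604 , 0.1808]), array([0.0407, 0.0626]), 10.1) z 0.0933
```

>>> servo_tool --series '[0,0,0,0,-0.1,0,-0.4,0,0,0,0.5,0,0,-0.4,0,0,0,0.4,0,0,-0.4,0,0,0,0,0,0,-0.4]'

```text
time: 33.93
tcp_pos: [0.6036, 0.182, 0.0755]
eef_rot: [39.6, 89.8, -39.9]
ft_force: [2.2, -6.7, 0.5]
width: 0.0389
```

>>> servo_tool --series '[0,0,0,0.4,0,0,-0.4,0,0,0,0.4,0,0,-0.4,0,0,0,0,0,0,-0.4,0,0,0,0,0,0,-0.4]'

```text
time: 34.27
tcp_pos: [0.6036, 0.1819, 0.0677]
eef_rot: [37.7, 89.8, -41.8]
ft_force: [2.0, -6.5, -0.8]
width: 0.0387
```

```bash
python3 -c "
from look import *
plan([.6055-.0024,.168+.0128,.0674],10.7)
im,d=snap('top','t20.png')
spin(im,d,.06,.2,(.5,.7,.05,.24))"
```

```text
tcp [0.6036 0.1819 0.0677] w 0.0387 t 34.27 F [ 2.  -6.5 -0.8]
rotvec [-0.0024  0.0033 -0.0025] shift in old tool cm [ 0.03 -0.06  0.1 ] in new tool cm [ 0.03 -0.06  0.1 ]
blue 41 (array([0.594 , 0.1722]), array([0.0347, 0.0737]), 40.3) z 0.076
```

>>> servo_tool --series '[0,0,0,0,-0.05,0.4,-0.4,0,0,0,0,0,0.3,-0.4,0,0,0,0,0,0,-0.4,0,0,0,0,0,0,-0.4]'

```text
time: 34.65
tcp_pos: [0.6046, 0.1758, 0.0677]
eef_rot: [58.1, 89.8, -21.3]
ft_force: [3.0, -4.1, -0.9]
width: 0.0387
```

>>> servo_tool --series '[0,0,0,0,0,0.3,-0.4,0,0,0,0,0,0.2,-0.4,0,0,0,0,0,0,-0.4,0,0,0,0,0,0,-0.4]'

```text
time: 34.98
tcp_pos: [0.6047, 0.1718, 0.0675]
eef_rot: [74.3, 89.9, -5.1]
ft_force: [3.1, -2.7, -0.7]
width: 0.0385
```

```bash
python3 -c "
from look import *
plan([.6055,.168+.0007,.0674],10.7)
im,d=snap('side','s21.png');u,v=map(int,proj('side',[.606,.15,.06]));print(u,v)
cv2.imwrite('pics/s21c.png',cv2.resize(im[v-45:v+45,u-60:u+60,::-1],None,fx=6,fy=6,interpolation=cv2.INTER_CUBIC))"
```

```text
tcp [0.6047 0.1718 0.0675] w 0.0385 t 34.98 F [ 3.1 -2.7 -0.7]
rotvec [-0.0014  0.0005 -0.0017] shift in old tool cm [0.01 0.02 0.32] in new tool cm [0.01 0.02 0.32]
322 193
```

View pics/s21c.png

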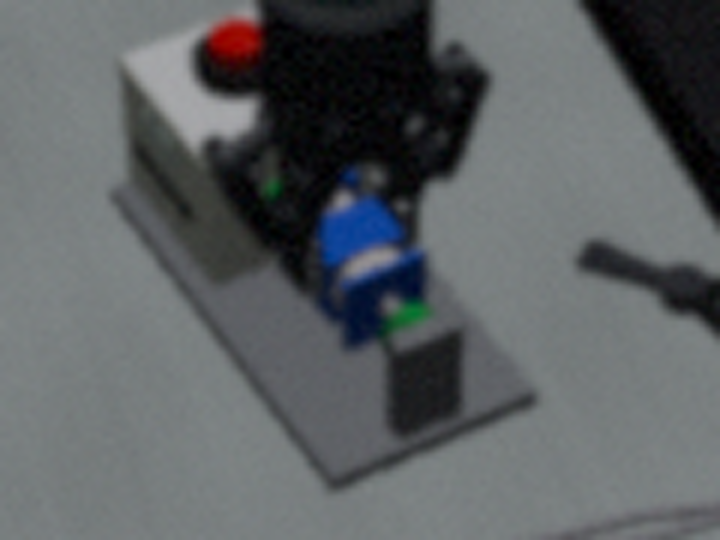

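>>> servo_tool --series '[0,0,0,0,0.1,0.2,-0.4,0,0,0,0,0,0.15,-0.4,0,0,0,0,0,0,-0.4,0,0,0,0,0,0,-0.4]'

```text
time: 35.37
tcp_pos: [0.6049, 0.169, 0.067]
eef_rot: [-111.3, 89.9, 169.4]
ft_force: [2.8, -2.2, 0.1]
width: 0.0384
```

```bash
python3 -c "
from look import *
plan([.6055,.168+.0007,.0674],10.7)
im,d=snap('top','t22.png')
for n in('top','side'): print([np.round(proj(n,np.append(np.array([.6055,.168])+y*np.array([-.1857,.9826]),.055)),1) for y in(-.046,-.035,.045)])
cv2.imwrite('pics/t22c.png',cv2.resize(im[180:250,190:300,::-1],None,fx=7,fy=7,interpolation=cv2.INTER_CUBIC))"
```

```text
tcp [0.6049 0.169  0.067 ] w 0.0384 t 35.37 F [ 2.8 -2.2  0.1]
rotvec [-0.0005 -0.0005  0.0012] shift in old tool cm [-0.04  0.06  0.04] in new tool cm [-0.04  0.06  0.04]
[array([274.4, 207.5]), array([269.8, 208.2]), array([236.3, 213.4])]
[array([328.4, 200.8]), array([326.4, 198.3]), array([312.1, 180.8])]
```

View pics/t22c.png

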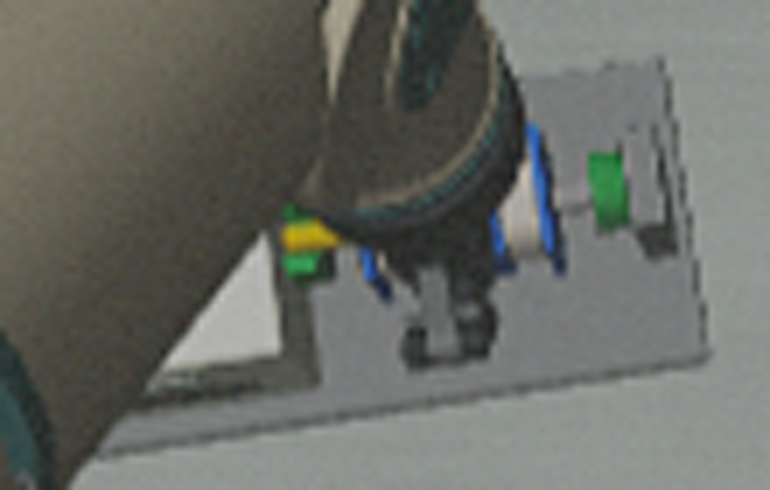

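The yellow pin at crop (310,235) lies between the U's sides, and the steel tip enters the round cup at (590,190). I'll release.

>>> servo_tool --series '[0,0,0,0,0,0.1,-0.4,0,0,0,0,0,0,-0.4,0,0,0,0,0,0,0.0,0,0,0,0,0,0,0.2,0,0,0,0,0,0,0.3]'

```text
time: 35.83
tcp_pos: [0.6043, 0.1684, 0.0668]
eef_rot: [-109.7, 89.8, 171.0]
ft_force: [0.8, 0.5, 0.4]
width: 0.0556
```

>>> servo_tool --series '[0,0,0,0,0,0,0.35,0,0,0,-1.5,0,0,0.35,0,0,0,-2.5,0,0,0.35,0,0,0,-3,0,0,0.35,0,0,0,-3,0,0,0.35]'

```text
time: 36.25
tcp_pos: [0.6045, 0.1677, 0.1676]
eef_rot: [-88.9, 89.8, -168.2]
ft_force: [1.4, 0.4, 1.2]
width: 0.0577
```

>>> servo_tool --series '[0,0,0,0,-4,0,0,0,0,0,0,-4,0,-1,0,0,0,0,-4,0,-1,0,0,0,0,-2,0,-1,0,0,0,0,0,0,-1]'

```text
time: 36.67
tcp_pos: [0.4616, 0.1413, 0.1671]
eef_rot: [-107.1, 89.5, 173.6]
ft_force: [-0.7, -0.0, 0.9]
width: 0.0003
```

```bash
python3 -c "
from look import *
np.set_printoptions(precision=4,suppress=True)
im,d=snap('top','t23.png'); spin(im,d,.05,.12,(.54,.68,.05,.24)); plan([.586,.277,.18],10.7)
a=cv2.resize(im[180:250,190:300,::-1],None,fx=5,fy=5,interpolation=cv2.INTER_CUBIC)
im,d=snap('side','s23.png');b=cv2.resize(im[140:230,270:360,::-1],None,fx=3.9,fy=3.9,interpolation=cv2.INTER_CUBIC)[:350]
cv2.imwrite('pics/b23.png',cv2.resize(np.hstack([a[:350],b]),None,fx=.88,fy=.88))"
```

```text
blue 246 (array([0.6058, 0.1681]), array([0.041 , 0.0628]), 11.2) z 0.0745
yellow 35 (array([0.5969, 0.214 ]), array([0.0083, 0.0231]), 12.3) z 0.0589
tcp [0.4652 0.142  0.1674] w -0.0002 t 36.72 F [1.1 0.7 0.1]
rotvec [-0.0007 -0.0016  0.0033] shift in old tool cm [ -1.29  14.36 -11.04] in new tool cm [ -1.26  14.38 -11.03]
```

View pics/b23.png

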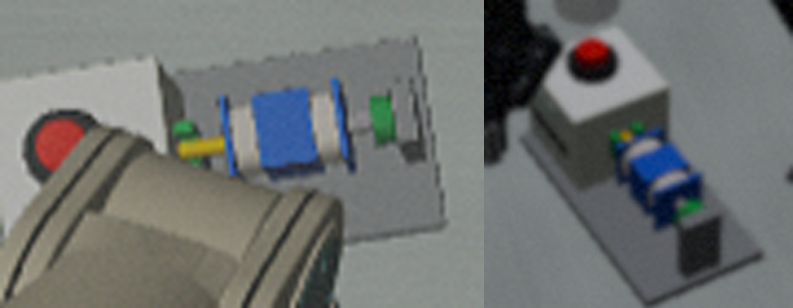

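Both ends are held: the yellow pin sits in the U at (200,148) and the steel tip in the round cup at (370,122). The hub centre is at (0.606, 0.168), where the bay should be, and its axis is at 54.5 mm. Next, the feed button.

>>> servo_tool --series '[0,0,0.003,-1.3,2.88,-2.2,-1,0,0,0,0,2.88,-2.2,-1,0,0,0,0,2.88,-2.2,-1,0,0,0,0,2.88,-2.2,-1,0,0,0,0,2.86,-2.2,-1]'

```text
time: 37.18
tcp_pos: [0.5909, 0.2787, 0.1804]
eef_rot: [87.5, 89.8, 8.2]
ft_force: [-0.1, -0.2, -0.1]
width: 0.0001
```

>>> servo_tool --series '[0,0,0,1.5,0,0,-1,0,0,0,1.5,0,0,-1,0,0,0,0,0,0,-1,0,0,0,0,0,0,-1]'

```text
time: 37.52
tcp_pos: [0.589, 0.2764, 0.1495]
eef_rot: [39.2, 89.9, -40.1]
ft_force: [-0.4, -0.8, -0.5]
width: 0.0002
```

```bash
python3 -c "
from look import *
plan([.586,.2765,.134],10.7)"
```

```text
tcp [0.589  0.2764 0.1495] w 0.0002 t 37.52 F [-0.4 -0.8 -0.5]
rotvec [-0.0005  0.0009 -0.0008] shift in old tool cm [ 1.55 -0.3  -0.06] in new tool cm [ 1.55 -0.3  -0.06]
```

>>> servo_tool --series '[0,0,0,0.7,-0.3,0,-1,0,0,0,0.6,0,0,-1,0,0,0,0,0,0,-1,0,0,0,0,0,0,-1]'

```text
time: 37.85
tcp_pos: [0.5856, 0.276, 0.1374]
eef_rot: [98.1, 89.9, 18.8]
ft_force: [-0.4, -0.3, 0.6]
width: 0.0001
```

>>> servo_tool --series '[0,0,0,0.3,0,0,-1,0,0,0,0.3,0,0,-1]'

```text
time: 38.02
tcp_pos: [0.5864, 0.2762, 0.132]
eef_rot: [97.1, 89.8, 17.8]
ft_force: [0.9, 0.0, 2.9]
width: 0.0001
```

>>> servo_tool --series '[0,0,0,0.2,0,0,-1,0,0,0,0,0,0,-1]'

```text
time: 38.18
tcp_pos: [0.5864, 0.2762, 0.1297]
eef_rot: [94.9, 89.8, 15.5]
ft_force: [0.2, 0.4, 3.8]
width: 0.0001
```

>>> servo_tool --series '[0,0,0,0.2,0,0,-1,0,0,0,0,0,0,-1]'

```text
time: 38.35
tcp_pos: [0.5864, 0.2762, 0.1282]
eef_rot: [98.9, 89.8, 19.6]
ft_force: [-0.7, 0.9, 5.4]
width: 0.0001
```

>>> servo_tool --series '[0,0,0,0.2,0,0,-1,0,0,0,0,0,0,-1]'

```text
time: 38.52
tcp_pos: [0.5865, 0.2762, 0.1279]
eef_rot: [113.0, 89.8, 33.7]
ft_force: [-3.3, -0.5, 16.1]
width: -0.0001
```

>>> servo_tool --series '[0,0,0,0.2,0,0,-1,0,0,0,0,0,0,-1,0,0,0,0,0,0,-1]'

```text
time: 38.77
tcp_pos: [0.5866, 0.2762, 0.1277]
eef_rot: [121.4, 89.7, 42.1]
ft_force: [-7.1, -1.4, 28.1]
width: 0.0
```

The button is at its hard stop (28 N, no further travel). I'll release, retreat and check everything.

>>> servo_tool --series '[0,0,0,-0.5,0,0,-1,0,0,0,-2,0,0,-1,0,0,0,-3,0,0,-1,0,0,0,-3,0,0,-1,0,0,0,-2,-3.5,0,-1]'

```text
time: 39.18
tcp_pos: [0.5572, 0.2699, 0.231]
eef_rot: [83.6, 89.3, 4.2]
ft_force: [1.7, 0.1, 1.9]
width: 0.0001
```

>>> servo_tool --series '[0,0,0,0,-3.5,-2,-1,0,0,0,0,-3.5,-2,-1,0,0,0,0,-3,-2,-1,0,0,0,0,0,-3,-1,0,0,0,0,0,-3,-1]'

```text
time: 39.6
tcp_pos: [0.4279, 0.3692, 0.228]
eef_rot: [-119.5, 89.9, 161.1]
ft_force: [1.0, -0.1, -0.3]
width: 0.0
```

>>> servo_tool --series '[0,0,0,0,0,0,-1,0,0,0,0,0,0,-1,0,0,0,0,0,0,-1,0,0,0,0,0,0,-1,0,0,0,0,0,0,-1]'

```text
time: 40.02
tcp_pos: [0.4313, 0.3675, 0.2282]
eef_rot: [75.6, 89.9, -3.9]
ft_force: [0.1, 0.5, -1.0]
width: -0.0002
```

```bash
python3 -c "
from look import *
im,d=snap('top','t24.png'); spin(im,d,.05,.12,(.54,.68,.05,.24)); lid(im,d); reels(im,d); print(env.get_obs()['tcp_pos'],env.get_obs()['time'])
W=cloud('top',d);m=col(im,0,4,150)&(abs(W[...,0]-.587)<.03)&(abs(W[...,1]-.277)<.03);print('button',m.sum(),rect(W[m][:,:2]),np.median(W[m][:,2]))
g=hsv(im);m=(g[...,2]<70)&(W[...,2]>.064)&(W[...,2]<.085)&(abs(W[...,0]-.585)<.03)&(abs(W[...,1]+.19)<.04); print('bar',rect(W[m][:,:2]))"
```

```text
blue 247 (array([0.6057, 0.1681]), array([0.0422, 0.0626]), 10.9) z 0.0746
yellow 32 (array([0.5974, 0.2135]), array([0.0068, 0.022 ]), 12.2) z 0.0583
lid (array([ 0.5884, -0.1643]), array([0.1934, 0.1064]), 89.3)
[0.4313 0.3677 0.2282] 40.0667
button 100 (array([0.5863, 0.2764]), array([0.0244, 0.0252]), 46.5) 0.11198038844358744
bar (array([ 0.5865, -0.1833]), array([0.0125, 0.0436]), 87.7)
```

View pics/t24.png

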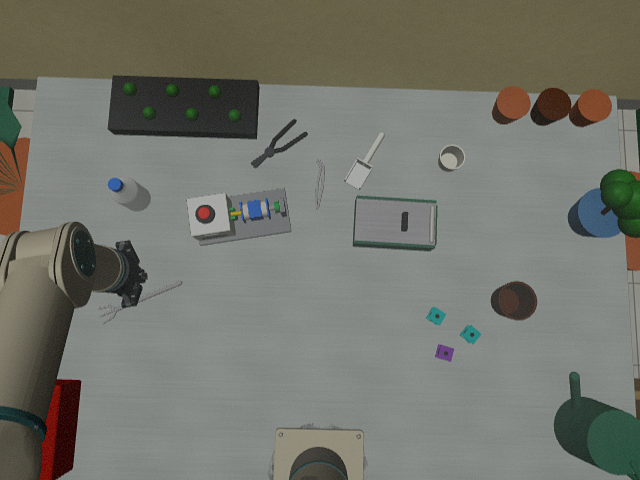

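The lid is shut (grip at (404,222)) and no orange reels are left on the bench. The spindle is seated at (256,209) and the button at (205,213) is back up at 112 mm. The bystanders haven't moved and the arm is clear, so I'm handing in.

```bash
python3 -c "
from plant import env
print(env.close_job())"
```

```text
the job is handed in; nothing more can be done
None
```

The label printer is ready, and I handed the job in at about 40 s of the 210 s allowed. The hand-in gives no verdict, so what follows rests on my own checks.

- **Reels:** All four orange reels are in the tin. One was knocked aside partway through, so I measured it again before picking it up. No orange is left on the bench, and the turquoise and purple look-alikes were not touched.
- **Lid:** It was pushed over the ridge to its stop. The grip bar is at y = -0.183 m, where it should be when shut.
- **Spindle:** Both ends are held, with the yellow pin in the U cup on the housing and the steel tip in the round cup. The hub centre is within a millimetre of the bay point, and its axis is about 54.5 mm up.
- **Feed button:** I pressed it about 6 mm to its hard stop, with the force rising to 28 N at the end. Its top is back at 112 mm, the same as before the press.

In the last picture the bystanders look unmoved and the arm is clear of everything. No check failed. Two small things differed from plan:

- **First reel grip:** I took it only by its top plate, about 16 mm higher than intended, but it held and was placed upright.
- **Lid nudge:** I opened the lid a few millimetres further with the last reel so that it would fit.

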